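Ready the calibration ball for wiping down

ROBOT

A 7-joint arm with a two-finger parallel gripper is mounted at the origin on the work surface. World frame = base frame: x ahead of the robot, y to its left, z up, the work surface at z = 0. Lengths are in m, angles in rad, forces in N, time in s.
With the tool pointing down it reaches from about 0.375 to 0.925 m from the base axis. Payload 3.1 kg.
Tool frame: the origin (TCP) lies on the centre line of the jaws, within the pads' length; the fingertips stand 25 mm ahead of it and the grasp point (between the pads) lies 6 mm ahead of it; z points along the fingers, y is the direction in which the jaws open and shut (so a half turn about z gives the same grasp; the last joint's range is limited). The gripper opens to 85 mm and grips with 20 to 120 N. Pads are 22 mm wide; open, the fingers measure 114 mm over their backs; the gripper's body (76 mm by 85 mm) begins 54 mm behind the grasp point. The pads swing forward as they close: fully open they stand 13 mm farther back than shut.
Start: joints at [1.17, 0.383, 0.044, 1.598, -0.018, 1.161, -0.05], TCP at [0.194, -0.62, 0.256] pointing down, gripper open.
Joint ranges: [-2.61, 2.61], [-0.41, 2.15], [-1.48, 1.57], [0, 2.5], [-1.57, 4.71], [0.05, 1.97], [-2.85, 2.85]. Speed limits (rad/s): [2.79, 2.79, 3.14, 3.14, 3.14, 3.14, 3.14].

INTERFACE

Orientations are given as a 3x3 rotation matrix whose columns are the frame's x, y, z axes.
In Python, from plant import arm gives the robot as it stands.
- The arm moves only by the tool play_rows, never from a script. Its argument "series" is a list of rows, each a list of 7 numbers: the shift along the tool's x, y, z in m, then the turn, a rotation vector about the tool's x, y, z in degrees, then the finger opening in m, from 0 to 0.0854. A call has 1 to 12 rows; each row shifts and turns the pose as measured when the row begins, along the tool's axes as they then stand; what a row does not reach is not made up. A row lasts 1/8 s, in which the tool goes at most 62.5 mm and 10.7 degrees, less where a joint would pass 70% of its speed; a pose out of reach is approached as far as the arm can. A call is refused whole if a number of a shift passes 0.0625 or a number of a turn 10.7, either way. A call with a gripper value outside its range is refused whole. The fingers move at their own pace and stop on an object; "newtons" is the grip in N (left out, the last holds). Time passes only in rows, so rows that do not move let the fingers close. It gives the time, the measured TCP pose, the force and the opening at its end, in the units of the state.
- arm.observe(): the state, without advancing time (a new reading comes with each control period).
- arm.grab_frame(name): name is "scene" or "top" or "wrist"; returns the picture (384x512x3 uint8, blue, green, red); there is no depth.
- arm.camera_model(name): a dict with "mtx" (3x3 intrinsics, pixels), "T" (4x4, takes a point from camera to world coordinates); the wrist camera has in their place "hand_eye" (4x4, takes a point from camera to tool coordinates, whose origin is the TCP and whose axes are the flange's). Camera axes: x right, y down, z forward; pixel columns grow to the right and rows downward; lengths in m; the calibration is good to about 2 mm. A picture is of the moment at which its call begins: read the wrist's pose just before it. camera_model takes no time and is no camera call.
- arm.close_job(): hands the job in, once; it reports no verdict.
The state is a dict: "time_s": time; "q": joint angles; "joint_vel": joint speeds; "joint_torque": joint torques, N m; "eef_pos": TCP position; "ee_rot": TCP orientation; "force": force on the tool from outside, world axes, zero at the start; "ft_torque": the same for the moment, N m; "width": opening from 0.0 (shut) to 1.0 (fully open).
Only numpy, scipy, OpenCV 4.12 (cv2) and the standard library are available. Lean on these libraries where they do the work, as an engineer would, in place of code of your own. Each camera call takes 0.05 s, during which the arm holds its last target. There are 200 camera calls.

TASK

Set up the wipe-down of the scanner's calibration ball: first stand the fallen white disinfectant bottle upright on the round cork mat, its whole foot on the mat, and let go of it. Then pick up the metal tray by its bar handle and carry it gently, never tipping it enough for the loose steel ball to leave its pocket, and finish while still holding the tray still and level over the middle of the white drip dish, its underside about 10 cm above the desk and nothing else carrying it, so that a colleague can spray the ball. Leave everything else on the desk where it is and keep the bottle standing.

Things in the scene. Friction and masses are not known exactly. Their poses are not given: they have to be found in the camera images.
- bottle: white rectangular disinfectant bottle, closed, about 220 g, at first lying on its side on the bare desk. Origin at the centre of its foot; own z runs from foot to cap. Body 56 mm (own x) by 64 mm (own y) by 110 mm (own z), a 12 mm sloping shoulder, then a straight round cap 30 mm in diameter and 50 mm long (z 122 to 172 mm), the total height being 172 mm. The cap is hard and bears a firm grip. It lies on a 64 mm wide face, so its axis is level, 28 mm above the desk
- bottle_cap (a point): point on the axis of the bottle's cap, 150 mm from the foot, 22 mm from the cap's end; axes as the bottle's
- mat: round cork mat, 150 mm in diameter, 3 mm thick, fixed to the desk. Origin at the centre of its underside, at desk height
- tray: flat aluminium tray with an upright steel bar handle over its middle, about 300 g. Origin at the centre of its underside. Plate 140 mm (own x) by 90 mm (own y), 10 mm thick, with two round pockets 5 mm deep: one of 40 mm diameter at x = +42 mm, which holds the ball, and an empty one of 30 mm at x = -42 mm. At first it stands flat on the desk
- tray_handle (a point): centre of the tray's handle bar, 85 mm above the tray's underside. The bar is 14 mm thick (own x), 82 mm long (own y) and 20 mm high (its top 95 mm above the underside); it stands on two posts under its ends, at y = +-37 mm. Axes as the tray's
- tray_pocket (a point): centre of the floor of the tray's larger pocket, 5 mm above the underside; the ball rests loose on it, free to roll about 9 mm each way
- ball_center (a point): centre of the loose polished steel ball, 30 mm in diameter, 110 g, in the tray's larger pocket; its top is 35 mm above the tray's underside
- dish: white open drip dish, 190 mm (own x) by 170 mm (own y), rim 30 mm high, walls 5 mm thick, fixed to the desk. Origin at the centre of its underside, at desk height
- tape: loose paper tape roll lying flat, 52 mm across, 20 mm high; bystander, origin at the centre of its underside
- stamp: small wooden hand stamp standing, 32 mm across, 56 mm high; bystander, origin at the centre of its underside
- spray: clear spray bottle with trigger head, 66 mm across, 201 mm high; bystander, origin at the centre of its underside
- penpot: grey open pen pot, 70 mm across, 95 mm high; bystander, origin at the centre of its underside
- carton: flat white carton, 60 x 100 x 35 mm; bystander, origin at the centre of its underside
- mouse: grey computer mouse, 105 x 60 x 30 mm; bystander, origin at the centre of its underside
There are look-alikes about, which are no part of the job. Of the things like the mat, leave any that is pink; of the rest the smaller one is meant.

How it is judged:
By the outcome, as a careful person would: the job done as asked, in the order asked, and still so for the second after the job is handed in, while the arm keeps its last pose, push and grip.
It also fails if it takes over 72 s, if anything falls off the work surface, if the arm or the gripper's body presses on something with over 40 N, if the wrist force passes 120 N, or if a joint passes its speed limit or range.

## Working session

There is one attempt and no reset: what is moved stays moved. The work goes in short steps, Python scripts to look and compute and a tool call to move; the robot and the scene stay as the last step left them, time stands still between calls to the robot, and variables do not carry over. Pictures are saved under pics/ and viewed, about 8 in all and at most 12, crops included, and the job is handed in when it is done.

Besides the shell and the picture viewer there is one more tool, called after "Call:" as a command line: name --pt "numbers of a row" for each row, then --argument value for the rest. play_rows: Moves the arm, as the interface text tells. Its arguments: {"type":"object","properties":{"series":{"type":"array","items":{"type":"array","items":{"type":"number"}}},"newtons":{"type":"number"}},"required":["series"]}

```bash
ls; mkdir -p pics; python3 - <<'E'
from plant import arm
import cv2,numpy as np
o=arm.observe(); print(o)
for n in("top","scene"):
    cv2.imwrite(f"pics/{n}0.png",arm.grab_frame(n)); print(n,arm.camera_model(n))
print(arm.camera_model("wrist"))
E
```

```text
pics
{'time_s': 0.0, 'q': array([ 1.17014694,  0.38387654,  0.04386053,  1.59958989, -0.01788664,
        1.16120238, -0.04990373]), 'joint_vel': array([ 0.0010714 , -0.00019762, -0.00307309, -0.00125677,  0.001964  ,
        0.00148047, -0.00164207]), 'joint_torque': array([-2.49863047e-05, -4.33458853e+01,  1.02497343e+00, -2.49510527e+01,
        1.06868680e-02,  1.13213414e-02,  2.68902298e-06]), 'eef_pos': array([ 0.19357034, -0.61957983,  0.2548533 ]), 'ee_rot': array([[ 9.54473643e-01,  2.98293721e-01, -9.59243791e-04],
       [ 2.98295216e-01, -9.54470368e-01,  2.50607172e-03],
       [-1.68024316e-04, -2.67811724e-03, -9.99996400e-01]]), 'force': array([ 0.77642133,  0.7378653 , -0.01073446]), 'ft_torque': array([ 0.05250743, -0.01852843,  0.0272108 ]), 'width': 0.9976495179078672}
top {'mtx': array([[467.78384481,   0.        , 259.41020421],
       [  0.        , 467.78384481, 192.92744832],
       [  0.        ,   0.        ,   1.        ]]), 'T': array([[ 0.01726262, -0.98188499,  0.18868988,  0.22620643],
       [-0.99978818, -0.01906663, -0.00774961,  0.00324001],
    
[... 356 characters left out ...]
      [ 0.97424713, -0.18800692,  0.12448265, -0.11725114],
       [ 0.00803488, -0.52277432, -0.85243325,  0.92953772],
       [ 0.        ,  0.        ,  0.        ,  1.        ]])}
{'mtx': array([[319.37921707,   0.        , 253.39499785],
       [  0.        , 319.37921707, 195.73965694],
       [  0.        ,   0.        ,   1.        ]]), 'hand_eye': array([[-3.20069529e-04, -9.55229220e-01, -2.95866584e-01,
         7.53542597e-02],
       [ 9.99999683e-01, -9.01784896e-05, -7.90654682e-04,
        -6.77828305e-05],
       [ 7.28575653e-04, -2.95866743e-01,  9.55228946e-01,
        -1.17138165e-01],
       [ 0.00000000e+00,  0.00000000e+00,  0.00000000e+00,
         1.00000000e+00]])}
```

View pics/top0.png

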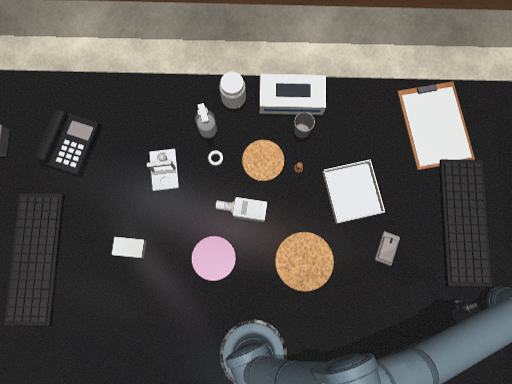

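View pics/scene0.png

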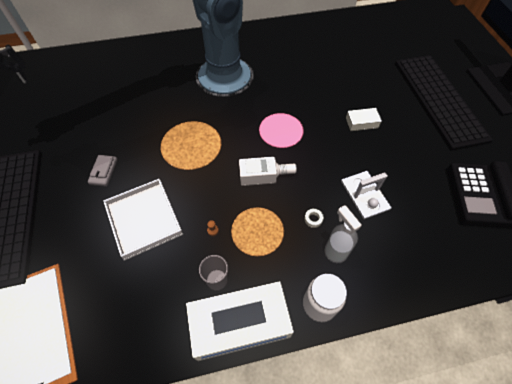

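Mat candidates in the top view: pink disc (213,258), which is excluded; large cork (305,261); small cork (263,160). The small cork is the smaller one left, so it is the target. Bottle is at (250,209) with its cap to the left at (222,206). Tray is at (164,170), and the dish at (353,190).

```bash
cat > h.py <<'E'
from plant import arm
import cv2,numpy as np
def cam(n,o=None):
    c=arm.camera_model(n)
    if n!="wrist": return c["mtx"],c["T"]
    o=o or arm.observe(); T=np.eye(4);T[:3,:3]=o["ee_rot"];T[:3,3]=o["eef_pos"]
    return c["mtx"],T@c["hand_eye"]
def ray(C,uv):
    K,T=C; d=T[:3,:3]@np.linalg.solve(K,[uv[0],uv[1],1.]); return T[:3,3],d/np.linalg.norm(d)
def plane(C,uv,z):
    p,d=ray(C,uv); return p+d*(z-p[2])/d[2]
def tri(*obs):
    A=np.zeros((3,3));b=np.zeros(3);R=[ray(C,uv) for C,uv in obs]
    for p,d in R: M=np.eye(3)-np.outer(d,d);A+=M;b+=M@p
    x=np.linalg.solve(A,b); return x,[np.linalg.norm((np.eye(3)-np.outer(d,d))@(x-p)) for p,d in R]
def blobs(im,lo,hi,amin=40):
    m=cv2.inRange(cv2.cvtColor(im,cv2.COLOR_BGR2HSV),np.array(lo),np.array(hi))
    out=[]
    for c in cv2.findContours(m,cv2.RETR_EXTERNAL,cv2.CHAIN_APPROX_NONE)[0]:
        if cv2.contourArea(c)>amin: out.append(c)
    return out
E
python3 - <<'E'
from h import *
print([a for a in dir(arm) if a[0]!='_'])
for n in("top","scene"):
    im=cv2.imread(f"pics/{n}0.png");C=cam(n)
    for nm,lo,hi in(("cork",(8,80,80),(25,255,255)),("white",(0,0,140),(180,60,255))):
        for c in blobs(im,lo,hi):
            (u,v),(w,h),a=cv2.minAreaRect(c); print(n,nm,np.round([u,v,w,h,a]),np.round(plane(C,(u,v),.003),3)[:2])
t=cv2.imread("pics/top0.png");s=cv2.imread("pics/scene0.png")
f=lambda i,x,y:cv2.resize(i[y:y+95,x:x+130],(520,380) ,interpolation=cv2.INTER_CUBIC)[:, :400]
g=lambda i,x,y,w,h:cv2.resize(i[y:y+h,x:x+w],(400,300),interpolation=cv2.INTER_CUBIC)
cv2.imwrite("pics/crop1.png",np.vstack([np.hstack([g(t,200,135,100,75+0),g(t,130,140,80,60)]),np.hstack([g(s,225,140,100,75),g(s,325,155,80,60)])]))
E
```

```text
['IKError', 'camera_model', 'close_job', 'grab_frame', 'observe']
top cork [304. 262.  59.  58.  90.] [ 0.3   -0.165]
top cork [299. 167.   8.   9.  45.] [ 0.628 -0.146]
top cork [263. 160.  41.  42.  90.] [ 0.654 -0.02 ]
top cork [418. 128.  84.  23.  75.] [ 0.782 -0.575]
top cork [457. 121.  83.  17.  72.] [ 0.813 -0.717]
top white [359. 379.  24.   8.  -0.] [-0.074 -0.343]
top white [413. 374.  17.  38.  90.] [-0.058 -0.519]
top white [354. 373.  11.  32.  69.] [-0.057 -0.326]
top white [246. 362.  18.  20.  60.] [-0.028  0.024]
top white [252. 338.  35.  60.  86.] [0.047 0.007]
top white [475. 347.  17.  91.  61.] [ 0.031 -0.727]
top white [128. 247.  30.  19.   6.] [0.338 0.435]
top white [213. 258.  43.  44.  45.] [0.305 0.143]
top white [387. 248.  16.  28.  18.] [ 0.351 -0.449]
top white [241. 207.  50.  19.   9.] [0.483 0.054]
top white [354. 191.  56.  49.  76.] [ 0.549 -0.34 ]
top white [215. 157.  13.  14.  45.] [0.659 0.149]
top white [162. 169.  39.  29.  84.] [0.611 0.333]
top white [303. 127.  13.   6.  18.] [ 0.776 -0.161]
top white [ 80. 130.  23.  13.  18.] [0.75  
[... 589 characters left out ...]
159]
scene white [ 35. 325.  70. 115.   0.] [ 0.784 -0.614]
scene white [342. 241.  20.  21.  90.] [0.742 0.202]
scene white [314. 217.  18.  16.  45.] [0.652 0.15 ]
scene white [349. 217.  27.   9.  50.] [0.676 0.251]
scene white [480. 205.  31.  14.   4.] [0.725 0.648]
scene white [140. 217.  59.  66.  68.] [ 0.541 -0.345]
scene white [ 97. 180.  17.   4.   7.] [ 0.383 -0.468]
scene white [369. 193.  44.  44.  72.] [0.612 0.339]
scene white [267. 166.  18.  56.  86.] [0.447 0.058]
scene white [101. 166.  13.  23.  22.] [ 0.33  -0.458]
scene white [364. 116.  14.  32.  84.] [0.316 0.443]
scene white [19. 48.  5. 13. 82.] [-0.331 -0.777]
scene white [375.   2.   5.  40.  90.] [-0.317  0.75 ]
```

View pics/crop1.png

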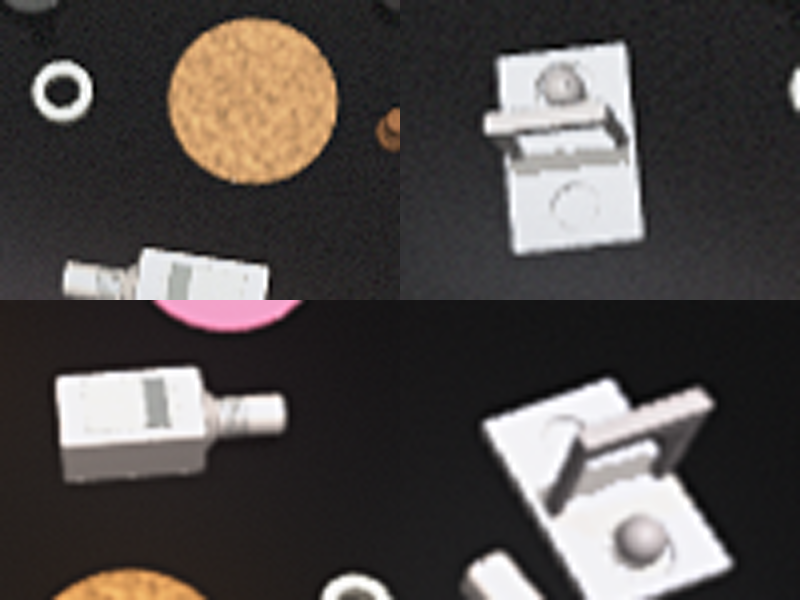

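The top-left panel shows the small cork mat, about 42 px wide against 59 px for the other, so it is confirmed as the target. The bottle cap points left (+y), with its end at top (216.5,204.8) and scene (296.3,168.5). The tray's bar ends are at top (147.4,165)/(171,162.4) and scene (386,174.4)/(362,184), and the ball is on the far (+x) side.

```bash
python3 - <<'E'
from h import *
t,s=cam("top"),cam("scene")
for n,a,b in(("capend",(216.5,204.8),(296.3,168.5)),("capbase",(232,206),(280.5,168.7)),("barL",(147.6,165),(385.5,175)),("barR",(171,162.5),(362,184)),
 ("mat",(263,160),(257.3,231.8)),("ball",(130+162/5,140+85/5),(325+240/5,155+241/5)),("dish",(354,191),(140.5,217.5))):
    x,r=tri((t,a),(s,b)); print(n,np.round(x,3),np.round(r,4))
im=cv2.imread("pics/top0.png")
for c in blobs(im,(0,0,140),(180,60,255)):
    R=cv2.minAreaRect(c)
    for nm,cen,z in(("tray",(162,169),.01),("dish",(354,191),.03),("bot",(241,207),.056)):
        if abs(R[0][0]-cen[0])+abs(R[0][1]-cen[1])<4: print(nm,[np.round(plane(t,p,z)[:2],3) for p in cv2.boxPoints(R)],np.round(plane(t,R[0],z)[:2],3))
for q in((205.5+30,135+62),(267,200.7)): print(np.round(plane(t,q,.056),3))
E
```

```text
capend [0.487 0.14  0.019] [0.0025 0.0025]
capbase [0.483 0.087 0.028] [0.0041 0.0041]
barL [0.606 0.367 0.084] [0.001 0.001]
barR [0.617 0.291 0.08 ] [0.0015 0.0015]
mat [ 0.656 -0.021 -0.012] [0.0006 0.0006]
ball [0.653 0.332 0.013] [0.0007 0.0007]
dish [ 0.546 -0.341  0.008] [0.0023 0.0023]
bot [array([0.454, 0.14 ]), array([0.518, 0.133]), array([ 0.495, -0.035]), array([ 0.431, -0.026])] [0.474 0.053]
dish [array([ 0.616, -0.229]), array([ 0.663, -0.396]), array([ 0.471, -0.437]), array([ 0.427, -0.274])] [ 0.543 -0.334]
tray [array([0.673, 0.394]), array([0.687, 0.292]), array([0.547, 0.27 ]), array([0.533, 0.37 ])] [0.609 0.332]
[0.508 0.071 0.056]
[ 0.497 -0.035  0.056]
```

```bash
cat >> h.py <<'E'
from scipy.spatial.transform import Rotation as Ro, Slerp
def plan(pos,R,n,p0=None,R0=None,ease=True,g=None):
    o=arm.observe(); p0=o["eef_pos"] if p0 is None else p0; R0=o["ee_rot"] if R0 is None else R0
    s=np.linspace(0,1,n+1)
    if ease: s=(1-.6)*s+.6*(3*s**2-2*s**3)
    S=Slerp([0,1],Ro.from_matrix([R0,R]))(s); P=p0+np.outer(s,np.array(pos)-p0)
    rows=[]
    for i in range(n):
        t=S[i].inv().apply(P[i+1]-P[i]); w=(S[i].inv()*S[i+1]).as_rotvec(degrees=True)
        rows.append([round(x,4) for x in t]+[round(x,1) for x in w]+([g] if g is not None else []))
    print(str(rows).replace(' ','')); 
    return rows
def down(yaw,tilt=0):  # tool y at azimuth yaw (deg), z down; tilt turns about tool y (deg)
    a=np.radians(yaw); y=np.array([np.cos(a),np.sin(a),0]);z=np.array([0,0,-1.]);x=np.cross(y,z)
    return np.array([x,y,z]).T@Ro.from_euler('y',tilt,degrees=True).as_matrix()
E
python3 - <<'E'
from h import *
plan((.482,.115,.19),down(-7.8),16,g=.085)
E
```

```text
[[np.float64(0.0157),np.float64(-0.0195),np.float64(0.0021),np.float64(-0.0),np.float64(-0.0),np.float64(-2.1),0.085],[np.float64(0.0227),np.float64(-0.0263),np.float64(0.0029),np.float64(-0.0),np.float64(-0.0),np.float64(-2.9),0.085],[np.float64(0.0298),np.float64(-0.0311),np.float64(0.0036),np.float64(-0.0),np.float64(-0.0),np.float64(-3.5),0.085],[np.float64(0.0367),np.float64(-0.0339),np.float64(0.0042),np.float64(-0.0),np.float64(-0.0),np.float64(-4.1),0.085],[np.float64(0.0434),np.float64(-0.0347),np.float64(0.0047),np.float64(-0.0),np.float64(-0.0),np.float64(-4.6),0.085],[np.float64(0.0495),np.float64(-0.0335),np.float64(0.005),np.float64(-0.0),np.float64(-0.0),np.float64(-4.9),0.085],[np.float64(0.0546),np.float64(-0.0305),np.float64(0.0052),np.float64(-0.0),np.float64(-0.0),np.float64(-5.1),0.085],[np.float64(0.0583),np.float64(-0.026),np.float64(0.0053),np.float64(-0.0),np.float64(-0.0),np.float64(-5.2),0.085],[np.float64(0.0605),np.float64(-0.0206),np.float64(0.0053),np.float64(-0.0),np.float64(-0.0),np.float64(-5.2),0.085],[np.float64(0.0608),np.float64(-0.0146),np.float64(0.0052),np.float64(-0.0),np.float64(-0.0),np.float64(-5.1),0.085],[np.float64(0.0591),np.float64(-0.0087),np.float64(0.0049),np.float64(-0.0),np.float64(-0.0),np.float64(-4.9),0.085],[np.float64(0.0555),np.float64(-0.0034),np.float64(0.0046),np.float64(-0.0),np.float64(-0.0),np.float64(-4.6),0.085],[np.float64(0.05),np.float64(0.0009),np.float64(0.0041),np.float64(-0.0),np.float64(-0.0),np.float64(-4.1),0.085],[np.float64(0.0429),np.float64(0.0039),np.float64(0.0036),np.float64(-0.0),np.float64(-0.0),np.float64(-3.5),0.085],[np.float64(0.0344),np.float64(0.0053),np.float64(0.0029),np.float64(-0.0),np.float64(-0.0),np.float64(-2.9),0.085],[np.float64(0.0245),np.float64(0.005),np.float64(0.0021),np.float64(-0.0),np.float64(-0.0),np.float64(-2.1),0.085]]
```

Call:
play_rows --pt "0.016 -0.0195 0.002 0 0 -2.1 0.085" --pt "0.0227 -0.0263 0.003 0 0 -2.9 0.085" --pt "0.03 -0.031 0.0036 0 0 -3.5 0.085" --pt "0.0367 -0.034 0.004 0 0 -4.1 0.085" --pt "0.0434 -0.0347 0.0047 0 0 -4.6 0.085" --pt "0.0495 -0.0335 0.005 0 0 -4.9 0.085" --pt "0.0546 -0.0305 0.005 0 0 -5.1 0.085" --pt "0.0583 -0.026 0.005 0 0 -5.2 0.085" --pt "0.0605 -0.0206 0.005 0 0 -5.2 0.085" --pt "0.0608 -0.0146 0.005 0 0 -5.1 0.085"

```text
time_s: 1.35
eef_pos: [0.3771, -0.1324, 0.2093]
ee_rot: [[0.489, 0.873, -0.004], [0.873, -0.489, 0.003], [0.0, -0.005, -1.0]]
force: [1.3, -0.6, -0.0]
width: 0.997
```

```bash
sed -i 's/round(x,4) for/round(float(x),4) for/;s/round(x,1) for/round(float(x),1) for/' h.py; python3 - <<'E'
from h import *
plan((.482,.115,.19),down(-7.8),7,g=.085)
E
```

```text
[[0.0241,-0.0026,0.0018,-0.0,-0.0,-1.9,0.085],[0.0383,-0.0029,0.0028,-0.0,-0.0,-3.1,0.085],[0.0468,-0.001,0.0034,-0.0,-0.0,-3.7,0.085],[0.0496,0.0022,0.0036,-0.0,-0.0,-4.0,0.085],[0.0466,0.0053,0.0034,-0.0,-0.0,-3.7,0.085],[0.0378,0.0068,0.0028,-0.0,-0.0,-3.1,0.085],[0.0236,0.0056,0.0017,-0.0,-0.0,-1.9,0.085]]
```

Call:
play_rows --pt "0.03 -0.003 0.002 0 0 -2.4 0.085" --pt "0.04 -0.003 0.003 0 0 -3.3 0.085" --pt "0.049 -0.001 0.0034 0 0 -3.9 0.085" --pt "0.051 0.002 0.0036 0 0 -4.0 0.085" --pt "0.048 0.005 0.0034 0 0 -3.8 0.085" --pt "0.039 0.007 0.003 0 0 -3.2 0.085" --pt "0.026 0.006 0.002 0 0 -2.2 0.085" --pt "0 0 0 0 0 0 0.085"

```text
time_s: 2.35
eef_pos: [0.4822, 0.1464, 0.1864]
ee_rot: [[0.09, 0.996, -0.007], [0.996, -0.09, 0.004], [0.003, -0.007, -1.0]]
force: [-0.3, -0.1, 0.5]
width: 0.996
```

```bash
python3 - <<'E'
from h import *
o=arm.observe(); print(o["eef_pos"],o["q"]); cv2.imwrite("pics/w1.png",arm.grab_frame("wrist"))
np.savez("w1.npz",K=cam("wrist",o)[0],T=cam("wrist",o)[1])
E
```

```text
[0.48222825 0.14638224 0.18637674] [ 0.27656208  0.26883907 -0.72401363  1.97753225  0.20675488  0.97515761
 -0.63695107]
```

View pics/w1.png

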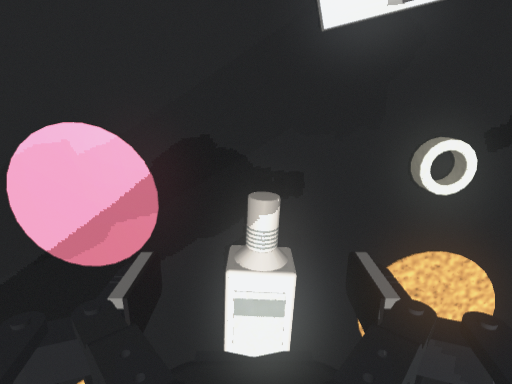

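The wrist view shows the cap's end face at rows 193–202, centred on column 264. The cap runs down to row ~245 at column ~262, the bottle's top face spans (231,247)–(293,247) to (224,350)–(290,350), and the mat is lower right.

```bash
python3 - <<'E'
from h import *
d=np.load("w1.npz");C=(d["K"],d["T"])
im=cv2.imread("pics/w1.png");g=im.max(2)
for v in (205,215,225,235):
    r=np.where(g[v,230:300]>80)[0]+230; print(v,r.min(),r.max(),np.round(plane(C,((r.min()+r.max())/2,v),.028),4))
c=max(blobs(im[:, :310],(0,0,100),(180,90,255)),key=cv2.contourArea)
for nm,uv,z in(("rimtop",(264,202),.043),("rimbot",(264,193),.013),("tl",(231,247),.056),("tr",(293,247),.056),("bl",(224,349),.056),("br",(290,349),.056)): print(nm,np.round(plane(C,uv,z),4))
E
```

```text
205 248 279 [0.4884 0.1279 0.028 ]
215 247 279 [0.4871 0.1182 0.028 ]
225 247 278 [0.4859 0.1084 0.028 ]
235 246 277 [0.4841 0.0985 0.028 ]
rimtop [0.4891 0.1356 0.043 ]
rimbot [0.4897 0.1347 0.013 ]
tl [0.4579 0.1021 0.056 ]
tr [0.5105 0.0975 0.056 ]
bl [ 0.4395 -0.0034  0.056 ]
br [ 0.5019 -0.0085  0.056 ]
```

```bash
python3 - <<'E'
from h import *
R=down(-8.3,-30);G=np.array([.486,.1135,.030])
P=G-.08*R[:,2];F=G-.006*R[:,2];print(P,F)
plan(P,R,5,g=.085); plan(F,R,5,p0=P,R0=R,g=.085)
E
```

```text
[0.49177425 0.15308103 0.09928203] [0.48643307 0.11646858 0.03519615]
[[0.0013,0.0014,0.0124,0.1,-4.3,0.4,0.085],[0.0036,0.0022,0.0196,0.1,-6.9,0.7,0.085],[0.0067,0.0025,0.0215,0.1,-7.7,0.8,0.085],[0.0085,0.0021,0.0181,0.1,-6.9,0.7,0.085],[0.0066,0.0013,0.0105,0.1,-4.3,0.4,0.085]]
[[-0.0,0.0,0.0105,0.0,0.0,0.0,0.085],[0.0,-0.0,0.0169,0.0,0.0,0.0,0.085],[-0.0,-0.0,0.0191,0.0,0.0,0.0,0.085],[0.0,-0.0,0.0169,0.0,0.0,0.0,0.085],[0.0,-0.0,0.0105,0.0,0.0,0.0,0.085]]
```

Call:
play_rows --pt "0.0013 0.0014 0.0124 0 -4.4 0.4 0.085" --pt "0.0036 0.0022 0.0196 0 -7 0.7 0.085" --pt "0.0067 0.0025 0.0215 0 -7.7 0.8 0.085" --pt "0.0085 0.002 0.018 0 -7 0.7 0.085" --pt "0.0066 0.0013 0.0105 0 -4.4 0.4 0.085" --pt "0 0 0 0 0 0 0.085"

```text
time_s: 3.15
eef_pos: [0.4931, 0.1358, 0.0975]
ee_rot: [[0.145, 0.986, -0.078], [0.834, -0.164, -0.526], [-0.532, 0.011, -0.847]]
force: [0.1, -0.8, -0.1]
width: 0.992
```

```bash
python3 - <<'E'
from h import *
R=down(-8.3,-30);G=np.array([.486,.1135,.030]);F=G-.006*R[:,2]
print(arm.observe()["q"]);plan(F,R,5,g=.085)
E
```

```text
[-0.15893904  0.59883305 -0.52818463  1.84433609  0.68485035  1.31417608
 -1.20641838]
[[0.0023,-0.0006,0.009,-0.0,0.3,-0.2,0.085],[0.0036,-0.0009,0.0145,-0.0,0.5,-0.3,0.085],[0.0039,-0.001,0.0164,-0.0,0.6,-0.3,0.085],[0.0033,-0.0009,0.0146,-0.0,0.5,-0.3,0.085],[0.002,-0.0005,0.0091,-0.0,0.3,-0.2,0.085]]
```

Call:
play_rows --pt "0.009 -0.001 0.008 0 1 -0.6 0.085" --pt "0.006 -0.001 0.015 0 1 -0.6 0.085" --pt "0.0 -0.001 0.018 0 0.3 -0.3 0.085" --pt "0 -0.001 0.015 0 0 0 0.085" --pt "0 0 0.009 0 0 0 0.085" --pt "0 0 0 0 0 0 0.085"

```text
time_s: 3.9
eef_pos: [0.4876, 0.1086, 0.0332]
ee_rot: [[0.132, 0.989, -0.073], [0.859, -0.151, -0.489], [-0.495, 0.002, -0.869]]
force: [-0.3, -0.5, -0.3]
width: 0.996
```

```bash
python3 - <<'E'
from h import *
R=down(-8.3,-30);G=np.array([.486,.1135,.030]);F=G-.006*R[:,2]
o=arm.observe();print(o["eef_pos"],F,o["eef_pos"]+.006*o["ee_rot"][:,2]);plan(F,R,1,g=.085)
cv2.imwrite("pics/w2.png",arm.grab_frame("wrist"))
E
```

```text
[0.48760268 0.10862154 0.03323578] [0.48643307 0.11646858 0.03519615] [0.4871633  0.10568722 0.02802073]
[[0.0056,-0.0023,-0.0055,-0.1,-0.4,-0.4,0.085]]
```

View pics/w2.png

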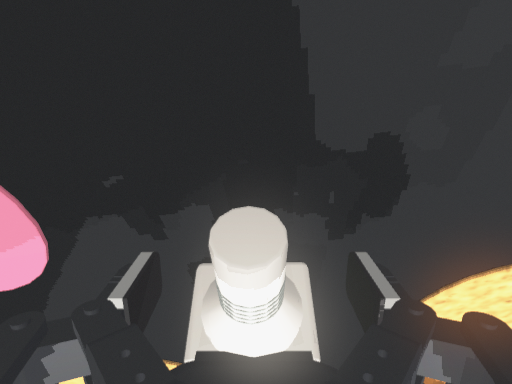

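The cap sits between the open pads (cap column ~249, pad midpoint ~254). I'll make a small retreat and then close.

Call:
play_rows --newtons 80 --pt "0.007 -0.0015 -0.006 0 0 0 0.085" --pt "0 0 0 0 0 0 0.03" --pt "0 0 0 0 0 0 0.02" --pt "0 0 0 0 0 0 0.02" --pt "0 0 0 0 0 0 0.02" --pt "0 0 0 0 0 0 0.02" --pt "0 0 0 0 0 0 0.02"

```text
time_s: 4.82
eef_pos: [0.489, 0.1219, 0.0369]
ee_rot: [[0.131, 0.989, -0.068], [0.861, -0.148, -0.486], [-0.491, 0.005, -0.871]]
force: [-0.0, 0.4, -0.2]
width: 0.321
```

```bash
python3 - <<'E'
from h import *
o=arm.observe();print(o["eef_pos"],o["ee_rot"],o["force"],o["width"]*.0854,o["q"])
E
```

```text
[0.48900904 0.12188323 0.03694232] [[ 0.13122989  0.98898326 -0.06848962]
 [ 0.86117943 -0.14794844 -0.48629338]
 [-0.49106894  0.00483437 -0.8711073 ]] [-0.01089521  0.37967519 -0.16288103] 0.02738907983303479 [-0.13671689  0.66145294 -0.50841477  1.89615506  0.73835018  1.1772799
 -1.23438783]
```

```bash
cat > place.py <<'E'
from h import *
import sys
def tb():
    # tool->bottle transform from the grasp reading
    R0=np.array([[.13122989,.98898326,-.06848962],[.86117943,-.14794844,-.48629338],[-.49106894,.00483437,-.8711073]]);p0=np.array([.48900904,.12188323,.03694232])
    a=np.radians(81.7);d=np.array([np.cos(a),np.sin(a),0]);x=np.array([0,0,1.]);B=np.array([x,np.cross(d,x),d]).T
    b0=np.array([.489,.135,.028])-.172*d
    return R0.T@B,R0.T@(b0-p0)
Rtb,ptb=tb()
def target(xy,zfoot,phi):
    a=np.radians(phi); # bottle own x (was up) -> -d_horizontal
    x=-np.array([np.cos(a),np.sin(a),0]);z=np.array([0,0,1.]);B=np.array([x,np.cross(z,x),z]).T
    R=B@Rtb.T; return np.array([xy[0],xy[1],zfoot])-R@ptb,R
def bottle():
    o=arm.observe();return o["eef_pos"]+o["ee_rot"]@ptb,o["ee_rot"]@Rtb
E
python3 - <<'E'
from place import *
o=arm.observe()
p,R=target((.656,-.021),.09,0);print(p,R)
U=o["eef_pos"]+[0,0,.15]
plan(U,o["ee_rot"],4,g=.02)
plan(p,R,18,p0=U,g=.02)
E
```

```text
[ 0.64705768 -0.02290243  0.24902192] [[ 0.49106894 -0.00483437  0.8711073 ]
 [-0.00553877 -0.99998172 -0.00242722]
 [ 0.8711031  -0.00363293 -0.49108674]]
[[-0.0143,0.0001,-0.0253,0.0,0.0,0.0,0.02],[-0.0226,0.0002,-0.04,0.0,0.0,0.0,0.02],[-0.0226,0.0002,-0.04,0.0,0.0,0.0,0.02],[-0.0143,0.0001,-0.0253,0.0,0.0,0.0,0.02]]
[[-0.0037,0.0049,0.0002,-0.7,2.0,2.4,0.02],[-0.0048,0.0069,0.0001,-0.9,2.7,3.2,0.02],[-0.0054,0.0088,0.0,-1.1,3.4,4.0,0.02],[-0.0055,0.0106,-0.0001,-1.3,3.9,4.6,0.02],[-0.0052,0.0123,-0.0003,-1.4,4.4,5.1,0.02],[-0.0044,0.0137,-0.0004,-1.5,4.7,5.6,0.02],[-0.0031,0.0149,-0.0003,-1.6,5.0,5.9,0.02],[-0.0016,0.0157,-0.0001,-1.7,5.2,6.1,0.02],[0.0,0.0161,0.0003,-1.7,5.3,6.2,0.02],[0.0017,0.016,0.0009,-1.7,5.3,6.2,0.02],[0.0033,0.0154,0.0015,-1.7,5.2,6.1,0.02],[0.0045,0.0144,0.0023,-1.6,5.0,5.9,0.02],[0.0054,0.013,0.0029,-1.5,4.7,5.6,0.02],[0.0059,0.0114,0.0035,-1.4,4.4,5.1,0.02],[0.0059,0.0096,0.0038,-1.3,3.9,4.6,0.02],[0.0055,0.0078,0.0038,-1.1,3.4,4.0,0.02],[0.0047,0.006,0.0035,-0.9,2.7,3.2,0.02],[0.0036,0.0041,0.0028,-0.7,2.0,2.4,0.02]]
```

Call:
play_rows --newtons 110 --pt "0 0 0 0 0 0 0.02" --pt "-0.0143 0 -0.025 0 0 0 0.02" --pt "-0.0226 0 -0.04 0 0 0 0.02" --pt "-0.0226 0 -0.04 0 0 0 0.02" --pt "-0.0143 0 -0.025 0 0 0 0.02" --pt "0 0 0 0 0 0 0.02"

```text
time_s: 5.58
eef_pos: [0.4868, 0.121, 0.1863]
ee_rot: [[0.13, 0.989, -0.073], [0.863, -0.149, -0.483], [-0.488, -0.0, -0.873]]
force: [0.2, 0.5, -2.2]
width: 0.319
```

```bash
python3 - <<'E'
from place import *
o=arm.observe();print(o["width"],o["force"],bottle()[0])
p,R=target((.656,-.021),.09,0)
plan(p,R,18,g=.02)
cv2.imwrite("pics/w3.png",arm.grab_frame("wrist"))
E
```

```text
0.31871922698443067 [ 0.17737686  0.49103112 -2.22973364] [ 0.46175941 -0.03598613  0.17687424]
[[-0.0037,0.005,0.0001,-0.7,2.0,2.4,0.02],[-0.0047,0.0069,0.0,-0.9,2.7,3.2,0.02],[-0.0053,0.0089,-0.0001,-1.1,3.4,4.0,0.02],[-0.0055,0.0107,-0.0003,-1.3,3.9,4.6,0.02],[-0.0051,0.0124,-0.0004,-1.4,4.4,5.1,0.02],[-0.0043,0.0138,-0.0005,-1.5,4.7,5.6,0.02],[-0.003,0.015,-0.0004,-1.6,5.0,5.9,0.02],[-0.0015,0.0158,-0.0002,-1.7,5.2,6.1,0.02],[0.0002,0.0162,0.0002,-1.7,5.3,6.2,0.02],[0.0019,0.016,0.0008,-1.7,5.3,6.2,0.02],[0.0034,0.0154,0.0015,-1.7,5.2,6.1,0.02],[0.0047,0.0144,0.0023,-1.6,5.0,5.9,0.02],[0.0056,0.013,0.003,-1.5,4.7,5.6,0.02],[0.006,0.0114,0.0035,-1.4,4.4,5.1,0.02],[0.006,0.0096,0.0038,-1.3,3.9,4.6,0.02],[0.0056,0.0078,0.0039,-1.1,3.4,4.0,0.02],[0.0048,0.0059,0.0035,-0.9,2.7,3.2,0.02],[0.0036,0.0041,0.0028,-0.7,2.0,2.4,0.02]]
```

View pics/w3.png

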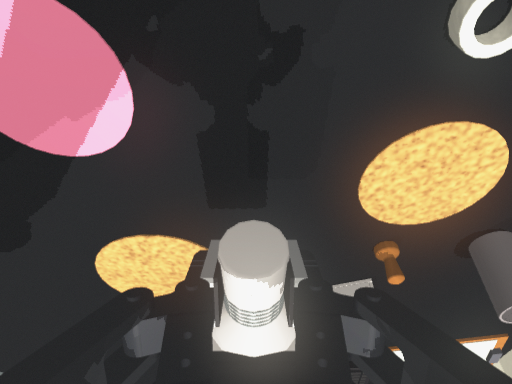

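The bottle is lifted, with the cap (253,250) between the pads, the bottle straight in the grip, and a weight of 2.2 N. Next I turn it.

Call:
play_rows --pt "-0.0037 0.005 0 -0.7 2.0 2.4 0.02" --pt "-0.0047 0.007 0 -0.9 2.7 3.2 0.02" --pt "-0.0053 0.009 0 -1.1 3.4 4.0 0.02" --pt "-0.0055 0.0107 0 -1.3 3.9 4.6 0.02" --pt "-0.005 0.0124 0 -1.4 4.4 5.1 0.02" --pt "-0.0043 0.0138 -0.0005 -1.5 4.7 5.6 0.02" --pt "-0.003 0.015 -0.0004 -1.6 5.0 5.9 0.02" --pt "-0.0015 0.0158 0 -1.7 5.2 6.1 0.02" --pt "0 0.0162 0 -1.7 5.3 6.2 0.02"

```text
time_s: 6.75
eef_pos: [0.5535, 0.0428, 0.1891]
ee_rot: [[0.699, 0.614, 0.368], [0.669, -0.742, -0.033], [0.253, 0.269, -0.929]]
force: [0.7, -0.0, -1.6]
width: 0.313
```

```bash
python3 - <<'E'
from place import *
o=arm.observe();b=bottle();print(o["q"],b[0],b[1][:,2])
p,R=target((.656,-.021),.09,0)
plan(p,R,12,g=.02)
E
```

```text
[ 0.25815827  0.14119632 -0.49239974  2.12964783  0.34694644  0.54993512
 -1.32742761] [ 0.49049308 -0.04877207  0.07498159] [0.42573773 0.60191721 0.6756057 ]
[[0.0017,0.0055,-0.0009,-0.6,1.7,1.9,0.02],[0.0027,0.008,-0.0011,-0.8,2.5,2.7,0.02],[0.0039,0.0099,-0.0011,-1.0,3.1,3.4,0.02],[0.0052,0.0111,-0.0008,-1.2,3.6,3.9,0.02],[0.0065,0.0116,-0.0002,-1.3,3.9,4.3,0.02],[0.0077,0.0116,0.0006,-1.4,4.1,4.5,0.02],[0.0085,0.0109,0.0014,-1.4,4.1,4.5,0.02],[0.0088,0.0098,0.0022,-1.3,3.9,4.3,0.02],[0.0086,0.0083,0.0028,-1.2,3.6,3.9,0.02],[0.0078,0.0067,0.003,-1.0,3.1,3.4,0.02],[0.0064,0.0049,0.0029,-0.8,2.5,2.7,0.02],[0.0044,0.0031,0.0022,-0.6,1.7,1.9,0.02]]
```

Call:
play_rows --pt "0.002 0.0055 -0.002 -0.6 1.8 2.0 0.02" --pt "0.003 0.008 -0.002 -0.8 2.5 2.8 0.02" --pt "0.004 0.01 -0.001 -1.0 3.1 3.4 0.02" --pt "0.0052 0.011 -0.001 -1.2 3.6 3.9 0.02" --pt "0.0065 0.0116 0 -1.3 3.9 4.3 0.02" --pt "0.0077 0.0116 0.0006 -1.4 4.1 4.5 0.02" --pt "0.0085 0.011 0.0014 -1.4 4.1 4.5 0.02" --pt "0.0088 0.01 0.002 -1.3 3.9 4.3 0.02" --pt "0.0086 0.008 0.003 -1.2 3.6 3.9 0.02" --pt "0.008 0.007 0.003 -1.0 3.1 3.4 0.02" --pt "0.0064 0.005 0.003 -0.8 2.5 2.7 0.02"

```text
time_s: 8.12
eef_pos: [0.6061, -0.0206, 0.2233]
ee_rot: [[0.694, 0.133, 0.708], [0.177, -0.984, 0.012], [0.698, 0.117, -0.706]]
force: [-0.1, 0.3, -1.0]
width: 0.318
```

```bash
python3 - <<'E'
from place import *
o=arm.observe();b=bottle();print(o["q"],b[0],b[1][:,2])
p,R=target((.656,-.021),.06,0)
plan(p,R,3,g=.02)
E
```

```text
[ 0.48877059  0.10061117 -0.54369173  2.26072284  1.46002967  0.0626693
 -2.85299922] [ 0.57367061 -0.04203099  0.06878435] [0.25629662 0.15203835 0.95456607]
[[0.0072,0.0021,0.0092,-0.6,4.5,3.0,0.02],[0.0096,0.0024,0.0143,-0.9,6.5,4.4,0.02],[0.0055,0.001,0.0105,-0.6,4.5,3.0,0.02]]
```

Joints 6 and 7 are at their limits here, so a final tool heading outward is not good. I'll fit a small arm model from the recorded readings and use it to choose a reachable heading.

```bash
cat > kin.py <<'E'
from h import *
import itertools
from scipy.optimize import least_squares
lo=np.array([-2.61,-.41,-1.48,0,-1.57,.05,-2.85]);hi=np.array([2.61,2.15,1.57,2.5,4.71,1.97,2.85])
D=[([1.17014694,.38387654,.04386053,1.59958989,-.01788664,1.16120238,-.04990373],[.19357,-.61958,.25485],[-.00096,.0025,-1],[.954,.298,0]),
([.27656208,.26883907,-.72401363,1.97753225,.20675488,.97515761,-.63695107],[.4822,.1464,.1864],[-.007,.004,-1],[.09,.996,.003]),
([-.15893904,.59883305,-.52818463,1.84433609,.68485035,1.31417608,-1.20641838],[.4931,.1358,.0975],[-.078,-.526,-.847],[.145,.834,-.532]),
([-.13671689,.66145294,-.50841477,1.89615506,.73835018,1.1772799,-1.23438783],[.489,.1219,.0369],[-.068,-.486,-.871],[.131,.861,-.491]),
([.25815827,.14119632,-.49239974,2.12964783,.34694644,.54993512,-1.32742761],[.5535,.0428,.1891],[.368,-.033,-.929],[.699,.669,.253]),
([.48877059,.10061117,-.54369173,2.26072284,1.46002967,.0626693,-2.85299922],[.6061,-.0206,.2233],[.708,.012,-.706],[.694,.177,.698])]
E
cat > fit.py <<'E'
from kin import *
best=[]
for s in itertools.product((1,-1),repeat=7):
  if s[1]<0: continue
  e=0;A=[];b=[]
  Rs=[]
  for q,p,z,x in D:
    R=np.eye(3);M=[]
    for i in range(7):
        R=R@Ro.from_euler('yz'[i%2==0],s[i]*q[i]).as_matrix(); M.append(R.copy())
    e+=np.linalg.norm(R[:,2]-z); Rs.append((M,p,x))
  best.append((e,s,Rs))
best.sort(key=lambda t:t[0])
for e,s,Rs in best[:3]:
  print(e,s)
  # lengths: z offsets after joints 1(base),3,5,7 and x offsets after 3,4(y),.. 
  A=np.vstack([np.column_stack([[0,0,1],M[2][:,2],M[4][:,2],M[6][:,2],M[2][:,0],M[4][:,0]]) for M,p,x in Rs]);b=np.concatenate([p for _,p,_ in Rs])
  sol=np.linalg.lstsq(A,b,rcond=None)[0];print(np.round(sol,4),np.abs(A@sol-b).max())
  for M,p,x in Rs: print(np.round(M[6].T@np.array(x),3))
E
python3 fit.py
```

```text
0.0023914913832956772 (-1, 1, -1, 1, -1, 1, 1)
[ 0.2766  0.5648  0.5404  0.3205 -0.0471  0.0299] 0.04044206293474928
[-0.1    0.994 -0.   ]
[-0.956  0.292  0.   ]
[-0.666 -0.746  0.   ]
[-0.623 -0.782  0.   ]
[-0.467 -0.884 -0.   ]
[0.546 0.838 0.   ]
0.0023914913832956772 (-1, 1, -1, 1, -1, 1, -1)
[ 0.2766  0.5648  0.5404  0.3205 -0.0471  0.0299] 0.04044206293474928
[-0.     0.999 -0.   ]
[-0.  1.  0.]
[-0.  1.  0.]
[0. 1. 0.]
[-0.  1. -0.]
[-0.  1.  0.]
1.1653352877860448 (1, 1, -1, 1, -1, 1, 1)
[-0.1258  0.1392 -0.5126 -0.2679  0.784   0.2434] 0.8124872430466576
[-0.645 -0.764 -0.002]
[-0.967 -0.254 -0.004]
[-0.839 -0.543  0.019]
[-0.79  -0.613  0.015]
[ 0.003 -0.995  0.102]
[-0.099  0.988 -0.12 ]
```

```bash
cat >> kin.py <<'E'
s=np.array([-1,1,-1,1,-1,1,-1])
def Ms(q):
    R=np.eye(3);M=[]
    for i in range(7):
        R=R@Ro.from_euler('yz'[i%2==0],s[i]*q[i]).as_matrix(); M.append(R)
    return M
def cols(M): return np.column_stack([[0,0,1],M[2][:,2],M[4][:,2],M[6][:,2],M[0][:,0],M[2][:,0],M[4][:,0],M[0][:,1],M[2][:,1],M[4][:,1],M[5][:,0]])
A=np.vstack([cols(Ms(d[0])) for d in D]);b=np.concatenate([d[1] for d in D])
W=np.array([1,1,1,1]+[.1]*7)
y=np.linalg.lstsq(np.vstack([A*W,1e-3*np.eye(11)]),np.r_[b,np.zeros(11)],rcond=None)[0];L=y*W
def fk(q):
    M=Ms(q);F=M[6];R=np.column_stack([F[:,1],-F[:,0],F[:,2]]);return cols(M)@L,R
def ik(p,R,q0,reg=.02):
    def f(q):
        P,Q=fk(q);return np.r_[(P-p)*10,Ro.from_matrix(R.T@Q).as_rotvec(),reg*(q-q0)]
    r=least_squares(f,np.clip(q0,lo+.03,hi-.03),bounds=(lo+.02,hi-.02));P,Q=fk(r.x)
    return r.x,np.linalg.norm(P-p),np.linalg.norm(Ro.from_matrix(R.T@Q).as_rotvec())
E
python3 - <<'E'
from kin import *
from place import target
print(np.round(L,4),np.abs(A@L-b).max())
q0=np.array(D[4][0])
for phi in range(-180,180,20):
    p,R=target((.656,-.021),.06,phi)
    out=[ik(p,R,np.array(st)) for st in (D[4][0],D[2][0])]
    q,e,w=min(out,key=lambda t:t[1]+t[2]);print(phi,np.round(q,2),round(e,3),round(w,3))
E
```

```text
[ 3.003e-01  4.913e-01  5.065e-01  2.984e-01 -0.000e+00  1.000e-04
  0.000e+00 -2.120e-02 -1.970e-02 -4.000e-04 -0.000e+00] 3.5992191705212784e-05
-180 [-0.1   0.89  0.15  1.04 -0.09  1.95  1.6 ] 0.007 0.328
-160 [-0.47  1.01  0.66  1.06 -0.07  1.95  2.12] 0.005 0.237
-140 [-0.61  1.11  0.81  1.06  0.02  1.95  2.43] 0.001 0.038
-120 [-0.21  0.88 -0.18  1.21  0.76  1.95  2.17] 0.0 0.002
-100 [-0.03  0.82 -0.55  1.44  1.11  1.88  2.19] 0.0 0.001
-80 [-1.3   1.42  1.55  1.75 -0.46  1.02 -2.83] 0.0 0.021
-60 [-1.42  1.19  1.43  1.98 -0.23  0.57 -2.83] 0.0 0.001
-40 [-1.47  1.02  1.41  2.19 -0.32  0.14 -2.48] 0.0 0.001
-20 [-1.39  0.63  1.33  2.22  0.5   0.07 -2.83] 0.003 0.199
0 [ 0.62  0.21 -0.66  2.17  1.34  0.07 -2.83] 0.004 0.271
20 [ 1.3   0.61 -1.25  2.15 -1.55  0.07  0.7 ] 0.002 0.127
40 [ 1.43  1.03 -1.45  2.06  0.43  0.24 -0.8 ] 0.0 0.001
60 [ 1.36  1.14 -1.43  1.85  0.16  0.65 -0.31] 0.0 0.001
80 [ 1.23  1.27 -1.46  1.61  0.23  1.06 -0.17] 0.0 0.001
100 [ 1.03  1.24 -1.33  1.36  0.12  1.42  0.08] 0.0 0.001
120 [ 0.82  1.24 -1.22  1.13  0.11  1.75  0.28] 0.0 0.001
140 [ 0.54  1.09 -0.78  0.99 -0.08  1.95  0.67] 0.002 0.074
160 [ 0.32  0.95 -0.43  1.01 -0.09  1.95  1.06] 0.005 0.262
```

```bash
cat > sim.py <<'E'
from kin import *
from place import target
def sim(wps,q=None):
    q=arm.observe()["q"] if q is None else q
    p0,R0=fk(q)
    for p,R,n in wps:
        S=Slerp([0,1],Ro.from_matrix([R0,R]))
        m=9;em=0;zl=9
        for k in range(1,n+1):
            t=k/n; P=p0+t*(np.array(p)-p0);Q=S(t).as_matrix()
            qn,e,w=ik(P,Q,q,reg=.01); dq=np.abs(qn-q).max();q=qn;em=max(em,e+w);m=min(m,(np.minimum(q-lo,hi-q)).min())
        print("  ",np.round(q,2),"err",round(em,3),"margin",round(m,2),"dq",round(dq,2))
        p0,R0=p,R
    return q
E
python3 - <<'E'
from sim import *
d4=fk(D[4][0])
print(arm.observe()["q"],fk(arm.observe()["q"])[0])
for phi in (70,85,100,115):
    print(phi); p,R=target((.656,-.021),.08,phi); pm=target((.60,-.0),.1,phi)
    sim([(d4[0],d4[1],12),(p,R,16)])
    print(" direct"); sim([(p,R,20)])
E
```

```text
[ 0.48877059  0.10061117 -0.54369173  2.26072284  1.46002967  0.0626693
 -2.85299922] [ 0.60610905 -0.02060264  0.2232937 ]
70
   [ 0.91  0.34 -1.24  2.11  0.74  0.68 -1.63] err 0.001 margin 0.06 dq 0.05
   [ 1.31  1.19 -1.46  1.72  0.17  0.87 -0.24] err 0.0 margin 0.02 dq 0.06
 direct
   [ 1.31  1.19 -1.46  1.72  0.17  0.87 -0.24] err 0.001 margin 0.02 dq 0.06
85
   [ 0.91  0.34 -1.24  2.11  0.74  0.68 -1.63] err 0.001 margin 0.06 dq 0.05
   [ 1.19  1.25 -1.46  1.54  0.2   1.17 -0.13] err 0.0 margin 0.02 dq 0.07
 direct
   [ 1.19  1.25 -1.46  1.54  0.2   1.17 -0.13] err 0.001 margin 0.02 dq 0.07
100
   [ 0.91  0.34 -1.24  2.11  0.74  0.68 -1.63] err 0.001 margin 0.06 dq 0.05
   [ 1.05  1.31 -1.46  1.36  0.23  1.45 -0.02] err 0.0 margin 0.02 dq 0.09
 direct
   [ 1.05  1.31 -1.46  1.36  0.23  1.45 -0.02] err 0.001 margin 0.02 dq 0.09
115
   [ 0.91  0.34 -1.24  2.11  0.74  0.68 -1.63] err 0.001 margin 0.06 dq 0.05
   [ 0.9   1.34 -1.46  1.18  0.27  1.72  0.09] err 0.0 margin 0.02 dq 0.1
 direct
   [ 0.9   1.34 -1.46  1.18  0.27  1.72  0.09] err 0.001 margin 0.02 dq 0.1
```

```bash
python3 - <<'E'
from place import *
p,R=target((.64,-.02),.10,90)
plan(p,R,16,g=.02)
E
```

```text
[[0.0015,0.0005,-0.0,2.2,0.6,-1.4,0.02],[0.0021,0.0008,-0.0,3.0,0.8,-2.0,0.02],[0.0026,0.0011,-0.0,3.8,1.0,-2.5,0.02],[0.0029,0.0014,-0.0001,4.4,1.1,-2.9,0.02],[0.0032,0.0017,-0.0001,4.9,1.3,-3.2,0.02],[0.0033,0.002,-0.0002,5.2,1.3,-3.4,0.02],[0.0033,0.0023,-0.0004,5.5,1.4,-3.6,0.02],[0.0033,0.0025,-0.0005,5.6,1.4,-3.7,0.02],[0.0031,0.0026,-0.0007,5.6,1.4,-3.7,0.02],[0.0029,0.0027,-0.0009,5.5,1.4,-3.6,0.02],[0.0026,0.0027,-0.001,5.2,1.3,-3.4,0.02],[0.0023,0.0025,-0.0011,4.9,1.3,-3.2,0.02],[0.002,0.0023,-0.0011,4.4,1.1,-2.9,0.02],[0.0016,0.002,-0.0011,3.8,1.0,-2.5,0.02],[0.0013,0.0016,-0.001,3.0,0.8,-2.0,0.02],[0.0009,0.0011,-0.0007,2.2,0.6,-1.4,0.02]]
```

Call:
play_rows --pt "0.002 0.0005 0 2.2 0.6 -1.5 0.02" --pt "0.002 0.001 0 3.0 0.8 -2.0 0.02" --pt "0.0026 0.001 0 3.8 1.0 -2.5 0.02" --pt "0.003 0.0014 0 4.4 1.1 -2.9 0.02" --pt "0.0032 0.0017 0 4.9 1.3 -3.2 0.02" --pt "0.0033 0.002 0 5.2 1.3 -3.4 0.02" --pt "0.0033 0.0023 -0.0004 5.5 1.4 -3.6 0.02" --pt "0.0033 0.0025 -0.0005 5.6 1.4 -3.7 0.02" --pt "0.003 0.0026 -0.0007 5.6 1.4 -3.7 0.02" --pt "0.003 0.0027 -0.0009 5.5 1.4 -3.6 0.02"

```text
time_s: 9.38
eef_pos: [0.6054, -0.0256, 0.2037]
ee_rot: [[0.408, 0.817, 0.408], [0.497, -0.573, 0.652], [0.766, -0.063, -0.639]]
force: [-0.6, -0.2, -1.7]
width: 0.317
```

```bash
python3 - <<'E'
from place import *
o=arm.observe();b=bottle();print(o["q"],b[0],b[1][:,2])
p,R=target((.656,-.021),.08,90)
plan(p,R,10,g=.02)
E
```

```text
[ 1.41244651  1.0295047  -1.46257223  1.95791981  0.32993001  0.64010487
 -0.61378044] [ 0.58462789 -0.03550535  0.0460648 ] [0.15206498 0.11461197 0.98170278]
[[0.0026,0.0024,-0.0002,1.5,0.5,-1.3,0.02],[0.0039,0.0038,-0.0004,2.3,0.8,-1.9,0.02],[0.0047,0.0049,-0.0006,2.9,1.0,-2.4,0.02],[0.0051,0.0057,-0.0009,3.3,1.1,-2.7,0.02],[0.0052,0.0062,-0.0012,3.4,1.2,-2.9,0.02],[0.0049,0.0064,-0.0015,3.4,1.2,-2.9,0.02],[0.0043,0.0062,-0.0017,3.3,1.1,-2.7,0.02],[0.0036,0.0055,-0.0017,2.9,1.0,-2.4,0.02],[0.0027,0.0044,-0.0016,2.3,0.8,-1.9,0.02],[0.0017,0.003,-0.0011,1.5,0.5,-1.3,0.02]]
```

Call:
play_rows --pt "0.015 0.001 -0.013 1.5 0.5 -1.3 0.02" --pt "0.006 0.004 -0.002 2.3 0.8 -1.9 0.02" --pt "0.006 0.005 -0.002 3.0 1.0 -2.4 0.02" --pt "0.0051 0.006 -0.001 3.4 1.1 -2.8 0.02" --pt "0.0052 0.0065 -0.0012 3.5 1.2 -3.0 0.02" --pt "0.0049 0.0065 -0.0015 3.5 1.2 -3.0 0.02" --pt "0.0043 0.0062 -0.0017 3.4 1.1 -2.8 0.02" --pt "0.0036 0.0055 -0.0017 3.0 1.0 -2.5 0.02" --pt "0.0027 0.0045 -0.0016 2.4 0.8 -2.0 0.02" --pt "0.0017 0.003 -0.001 1.6 0.5 -1.4 0.02" --pt "0 0 0 0 0 0 0.02"

```text
time_s: 10.75
eef_pos: [0.6477, -0.0329, 0.2187]
ee_rot: [[0.027, 0.998, -0.059], [0.477, 0.039, 0.878], [0.878, -0.051, -0.475]]
force: [-0.1, 0.3, -1.0]
width: 0.319
```

```bash
python3 - <<'E'
from place import *
o=arm.observe();b=bottle();print(o["q"],b[0],b[1][:,2])
p,R=target((.656,-.021),.04,90)
plan(p,R,4,g=.02)
t,s=arm.grab_frame("top"),arm.grab_frame("scene")
g=lambda i,x,y,w,h:cv2.resize(i[y:y+h,x:x+w],(400,400),interpolation=cv2.INTER_CUBIC)
cv2.imwrite("pics/c2.png",np.hstack([g(t,203,100,120,120),g(s,180,120,150,150)]))
E
```

```text
[ 1.13174759  1.32312974 -1.45832926  1.45958508  0.23112947  1.32454676
 -0.09934223] [ 0.63770467 -0.02157343  0.06012519] [ 0.0483993  -0.01560795  0.99870611]
[[-0.003,0.0022,0.0022,-0.7,-0.2,-0.2,0.02],[-0.0048,0.0034,0.0035,-1.1,-0.3,-0.4,0.02],[-0.0048,0.0033,0.0036,-1.1,-0.3,-0.4,0.02],[-0.003,0.002,0.0023,-0.7,-0.2,-0.2,0.02]]
```

View pics/c2.png

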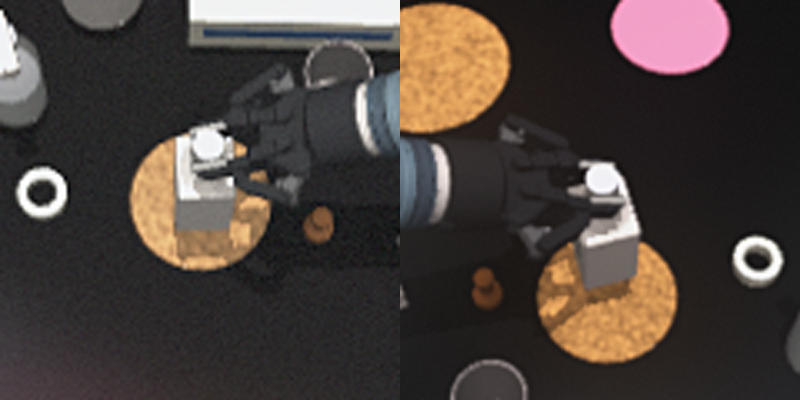

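The bottle hangs nearly upright over the small mat, gripped at the cap: cap at crop-left (207,145), mat centre (200,200).

Call:
play_rows --pt "-0.0032 0.0025 0.0024 -0.9 -0.3 -0.3 0.02" --pt "-0.005 0.0036 0.0037 -1.2 -0.4 -0.4 0.02" --pt "-0.005 0.0036 0.0038 -1.2 -0.4 -0.4 0.02" --pt "-0.003 0.002 0.0023 -0.8 -0.2 -0.2 0.02" --pt "0 0 0 0 0 0 0.02"

```text
time_s: 11.48
eef_pos: [0.6573, -0.0303, 0.1962]
ee_rot: [[0.003, 1.0, 0.017], [0.5, -0.016, 0.866], [0.866, 0.006, -0.5]]
force: [0.2, 0.0, -1.4]
width: 0.32
```

```bash
python3 - <<'E'
from place import *
o=arm.observe();b=bottle();print(o["force"],b[0],b[1][:,2])
p,R=target((.656,-.021),.010,90)
plan(p,R,5,g=.02)
C=cam("top");im=arm.grab_frame("top");C2=cam("scene");im2=arm.grab_frame("scene")
# cap top (bright) in both views, expected pixel by projection
for c,i,n in((C,im,"top"),(C2,im2,"scene")):
    K,T=c;X=b[0]+b[1]@np.array([0,0,.172]);v=K@(T[:3,:3].T@(X-T[:3,3]));e=v[:2]/v[2]
    for k in blobs(i,(0,0,170),(180,60,255),10):
        m=cv2.moments(k);u=np.array([m["m10"],m["m01"]])/m["m00"]
        if np.linalg.norm(u-e)<15: print(n,"cap top exp",np.round(e,1),"seen",np.round(u,1),m["m00"])
E
```

```text
[ 0.18695905  0.04580714 -1.43498491] [ 0.65698928 -0.02298483  0.03708566] [-0.00926799  0.01066764  0.99990015]
[[-0.0033,0.0001,0.002,0.1,0.1,0.0,0.02],[-0.0054,0.0001,0.0032,0.2,0.1,0.0,0.02],[-0.006,0.0001,0.0035,0.2,0.2,0.0,0.02],[-0.0054,0.0001,0.0031,0.2,0.1,0.0,0.02],[-0.0033,0.0001,0.0019,0.1,0.1,0.0,0.02]]
top cap top exp [264.6 141.9] seen [262.5 146.1] 200.5
scene cap top exp [257.8 193.8] seen [260.  204.8] 230.5
```

Call:
play_rows --pt "-0.0035 0 0.002 0.1 0.1 0 0.02" --pt "-0.0055 0 0.0032 0.2 0.1 0 0.02" --pt "-0.006 0 0.0035 0.2 0.2 0 0.02" --pt "-0.0055 0 0.0032 0.2 0.1 0 0.02" --pt "-0.0033 0 0.0019 0.1 0.1 0 0.02" --pt "0 0 0 0 0 0 0.02"

```text
time_s: 12.32
eef_pos: [0.6581, -0.0303, 0.1668]
ee_rot: [[0.003, 1.0, 0.002], [0.49, -0.004, 0.872], [0.872, -0.002, -0.49]]
force: [-0.5, -0.7, -1.6]
width: 0.315
```

```bash
python3 - <<'E'
from place import *
o=arm.observe();b=bottle();print(o["force"],o["ft_torque"],b[0],b[1][:,2])
s=arm.grab_frame("scene")[150:270,190:310]
w=arm.grab_frame("top")[110:190,210:290]
f=lambda i:cv2.resize(i,(400,400),interpolation=cv2.INTER_CUBIC)
cv2.imwrite("pics/c3.png",np.hstack([f(w),f(s)]))
E
```

```text
[-0.51420486 -0.69688612 -1.56641445] [-1.22266902  0.02695922  0.06365763] [ 0.65650675 -0.02117518  0.0077451 ] [-1.99656271e-03 -9.69620572e-04  9.99997538e-01]
```

View pics/c3.png

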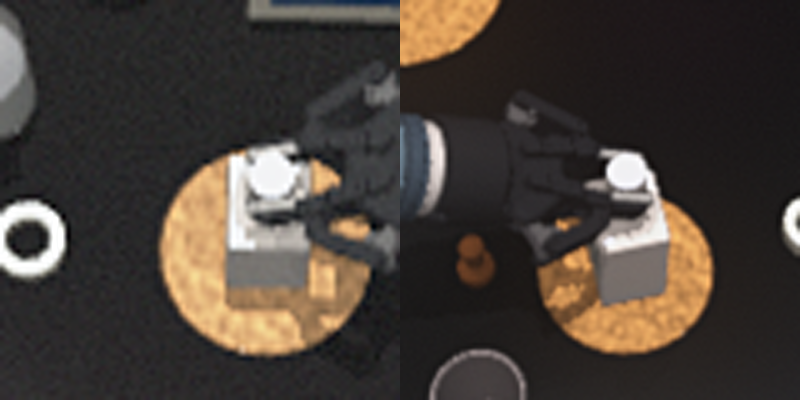

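Bottle upright over the middle of the mat, foot ~5 mm above it. I'll lower it slowly until contact.

Call:
play_rows --pt "-0.0017 0 0.001 0 0 0 0.02" --pt "-0.0017 0 0.001 0 0 0 0.02" --pt "0 0 0 0 0 0 0.02"

```text
time_s: 12.8
eef_pos: [0.6584, -0.0301, 0.1642]
ee_rot: [[0.001, 1.0, 0.003], [0.49, -0.004, 0.872], [0.872, 0.0, -0.49]]
force: [0.3, -1.0, -1.4]
width: 0.317
```

Call:
play_rows --pt "-0.0013 0 0.0007 0 0 0 0.02" --pt "0 0 0 0 0 0 0.02"

```text
time_s: 13.05
eef_pos: [0.6584, -0.0302, 0.1627]
ee_rot: [[0.001, 1.0, 0.004], [0.49, -0.004, 0.871], [0.872, 0.001, -0.49]]
force: [0.6, 0.3, -1.9]
width: 0.325
```

Call:
play_rows --pt "-0.0013 0 0.0007 0 0 0 0.02" --pt "0 0 0 0 0 0 0.02"

```text
time_s: 13.3
eef_pos: [0.6585, -0.0302, 0.1612]
ee_rot: [[0.001, 1.0, 0.004], [0.49, -0.004, 0.871], [0.872, 0.001, -0.49]]
force: [0.6, 0.1, -1.4]
width: 0.316
```

Call:
play_rows --pt "-0.0013 0 0.0007 0 0 0 0.02" --pt "0 0 0 0 0 0 0.02"

```text
time_s: 13.55
eef_pos: [0.6587, -0.0301, 0.1608]
ee_rot: [[0.001, 1.0, 0.004], [0.489, -0.004, 0.872], [0.872, 0.001, -0.489]]
force: [0.2, -0.8, -2.0]
width: 0.322
```

Call:
play_rows --pt "-0.0013 0 0.0007 0 0 0 0.02" --pt "0 0 0 0 0 0 0.02"

```text
time_s: 13.8
eef_pos: [0.6588, -0.0298, 0.1608]
ee_rot: [[0.0, 1.0, 0.004], [0.487, -0.004, 0.873], [0.873, 0.002, -0.487]]
force: [0.4, -0.4, -2.3]
width: 0.319
```

Call:
play_rows --pt "-0.0013 0 0.0007 0 0 0 0.02" --pt "0 0 0 0 0 0 0.02"

```text
time_s: 14.05
eef_pos: [0.6589, -0.0297, 0.1607]
ee_rot: [[0.0, 1.0, 0.004], [0.486, -0.004, 0.874], [0.874, 0.002, -0.486]]
force: [-0.8, -0.3, 0.1]
width: 0.317
```

In contact (height no longer changing, weight taken by the mat). Releasing.

Call:
play_rows --newtons 20 --pt "0 0 0 0 0 0 0.034" --pt "0 0 0 0 0 0 0.04" --pt "0 0 0 0 0 0 0.055" --pt "0 0 0 0 0 0 0.07" --pt "0 0 0 0 0 0 0.07" --pt "0 0 -0.01 0 0 0 0.07" --pt "0 0 -0.02 0 0 0 0.07" --pt "0 0 -0.025 0 0 0 0.07" --pt "0 0 -0.025 0 0 0 0.07" --pt "0 0 -0.025 0 0 0 0.07" --pt "0 0 0 0 0 0 0.07"

```text
time_s: 15.42
eef_pos: [0.66, -0.1311, 0.2161]
ee_rot: [[-0.0, 1.0, 0.013], [0.487, -0.011, 0.873], [0.873, 0.006, -0.487]]
force: [-0.4, 0.3, -0.5]
width: 0.821
```

```bash
python3 - <<'E'
from sim import *
o=arm.observe();print(o["q"],o["eef_pos"])
s=arm.grab_frame("scene");t=arm.grab_frame("top")
f=lambda i:cv2.resize(i,(400,400),interpolation=cv2.INTER_CUBIC)
cv2.imwrite("pics/c4.png",np.hstack([f(t[110:190,210:290]),f(s[150:270,190:310])]))
# tray handle approach, both jaw headings
c=np.array([.612,.329,.20])
for yaw in (98,-82):
  for mid in (np.array([.45,.1,.36]),):
    print(yaw); R=down(yaw)
    u=o["eef_pos"]+[0,-.05,.12]
    sim([(mid,R,24),(c,R,8),(np.array([.612,.329,.08]),R,4),(np.array([.612,.329,.3]),R,4),(np.array([.545,-.336,.3]),R,24),(np.array([.545,-.336,.18]),R,4)],o["q"])
E
```

```text
[ 1.19265625  1.32234902 -1.42872773  1.34948179  0.22877685  1.40718797
  0.00807489] [ 0.66001136 -0.13109947  0.2160571 ]
98
   [ 1.14 -0.07 -1.36  1.85 -0.07  1.3   1.51] err 0.0 margin 0.02 dq 0.17
   [ 0.09  0.72 -0.96  1.49  0.61  1.25  0.76] err 0.0 margin 0.17 dq 0.08
   [ 0.04  0.84 -0.88  1.56  0.71  1.08  0.7 ] err 0.0 margin 0.54 dq 0.04
   [ 0.1   0.64 -1.01  1.39  0.54  1.4   0.81] err 0.0 margin 0.47 dq 0.09
   [ 1.21  0.52 -1.    1.54  0.44  1.33  1.88] err 0.0 margin 0.38 dq 0.04
   [ 1.17  0.63 -0.93  1.65  0.54  1.14  1.81] err 0.0 margin 0.5 dq 0.05
-82
   [ 1.41 -0.29 -1.46  1.85 -0.3   1.34 -1.4 ] err 0.0 margin 0.02 dq 0.06
   [-0.05  0.63 -0.73  1.5   0.44  1.18 -2.28] err 0.601 margin 0.02 dq 0.07
   [-0.08  0.76 -0.67  1.57  0.53  1.01 -2.34] err 0.0 margin 0.51 dq 0.04
   [-0.03  0.55 -0.76  1.4   0.38  1.34 -2.24] err 0.0 margin 0.54 dq 0.09
   [ 0.92  0.39 -0.56  1.55  0.21  1.26 -1.1 ] err 0.0 margin 0.64 dq 0.04
   [ 0.9   0.5  -0.53  1.67  0.28  1.06 -1.15] err 0.0 margin 0.76 dq 0.05
```

View pics/c4.png

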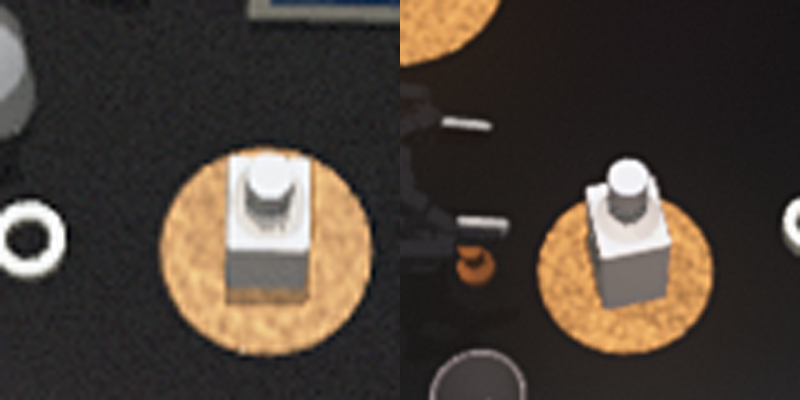

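Bottle stands released in the middle of the mat, with all of its foot on the cork. Now the tray.

```bash
python3 - <<'E'
from sim import *
q=arm.observe()["q"]
for yaw in (9,-171):
    print(yaw); R=down(yaw)
    sim([(np.array([.6,-.15,.36]),down(yaw,0) if 0 else fk(q)[1],6),(np.array([.47,.1,.36]),R,16),(np.array([.60,.33,.24]),R,8),(np.array([.612,.329,.08]),R,4),(np.array([.612,.329,.3]),R,4),(np.array([.50,0,.3]),R,12),(np.array([.545,-.336,.3]),R,12),(np.array([.545,-.336,.18]),R,4)],q)
o=arm.observe()
r=plan([.6,-.15,.36],o["ee_rot"],4,g=.085)
plan([.47,.1,.36],down(9),16,p0=np.array([.6,-.15,.36]),g=.085)
E
```

```text
9
   [ 1.31  1.09 -1.46  1.39  0.01  1.52 -0.01] err 0.0 margin 0.02 dq 0.04
   [ 1.11  0.12 -1.46  1.81  0.13  1.32 -0.22] err 0.0 margin 0.02 dq 0.06
   [ 0.13  0.69 -1.04  1.48  0.61  1.31 -0.81] err 0.0 margin 0.11 dq 0.08
   [ 0.07  0.86 -0.92  1.56  0.75  1.1  -0.88] err 0.0 margin 0.47 dq 0.05
   [ 0.13  0.66 -1.06  1.39  0.58  1.42 -0.77] err 0.0 margin 0.42 dq 0.08
   [ 1.09  0.27 -1.32  1.86  0.28  1.23 -0.15] err 0.0 margin 0.16 dq 0.09
   [ 1.27  0.56 -1.09  1.53  0.51  1.36  0.28] err 0.0 margin 0.17 dq 0.04
   [ 1.22  0.67 -1.02  1.65  0.61  1.17  0.21] err 0.0 margin 0.4 dq 0.04
-171
   [ 1.31  1.09 -1.46  1.39  0.01  1.52 -0.01] err 0.0 margin 0.02 dq 0.04
   [ 1.51 -0.39 -1.46  1.84 -0.42  1.33 -2.83] err 0.043 margin 0.02 dq 0.19
   [ 1.12 -0.39 -1.46  2.15 -1.05  0.46 -2.64] err 0.837 margin 0.02 dq 0.1
   [-1.31  1.11  1.25  1.63 -1.11  1.26 -2.81] err 0.883 margin 0.02 dq 0.05
   [-1.35  1.01  1.55  1.47 -1.02  1.61 -2.83] err 0.031 margin 0.02 dq 0.06
   [-1.41  0.29  1.55  1.94 -0.31  1.21 -2.74] err 0.0 margin 0.02 dq 0.1
   [-0.31  0.55  1.13  1.61 -0.51  1.3
[... 287 characters left out ...]
[0.0039,-0.0042,0.0069,0.2,-1.9,-0.3,0.085],[0.0057,-0.0057,0.0094,0.2,-2.7,-0.4,0.085],[0.0077,-0.007,0.0113,0.3,-3.3,-0.5,0.085],[0.0097,-0.008,0.0127,0.3,-3.8,-0.5,0.085],[0.0118,-0.0087,0.0134,0.4,-4.3,-0.6,0.085],[0.0138,-0.0091,0.0134,0.4,-4.6,-0.6,0.085],[0.0156,-0.0093,0.0129,0.4,-4.8,-0.7,0.085],[0.0171,-0.0092,0.0119,0.4,-4.9,-0.7,0.085],[0.0182,-0.009,0.0104,0.4,-4.9,-0.7,0.085],[0.0187,-0.0085,0.0087,0.4,-4.8,-0.7,0.085],[0.0186,-0.0078,0.0068,0.4,-4.6,-0.6,0.085],[0.0179,-0.0071,0.005,0.4,-4.3,-0.6,0.085],[0.0164,-0.0062,0.0033,0.3,-3.8,-0.5,0.085],[0.0144,-0.0052,0.0019,0.3,-3.3,-0.5,0.085],[0.0117,-0.0041,0.0009,0.2,-2.7,-0.4,0.085],[0.0085,-0.0029,0.0003,0.2,-1.9,-0.3,0.085]]
```

Call:
play_rows --pt "0.0225 -0.011 -0.0176 0 0 0 0.085" --pt "0.0356 -0.018 -0.028 0 0 0 0.085" --pt "0.0356 -0.018 -0.028 0 0 0 0.085" --pt "0.0225 -0.011 -0.0176 0 0 0 0.085" --pt "0.0057 -0.0057 0.009 0.2 -2.7 -0.4 0.085" --pt "0.0077 -0.007 0.011 0.3 -3.5 -0.5 0.085" --pt "0.0097 -0.008 0.0127 0.3 -4.2 -0.5 0.085" --pt "0.012 -0.0087 0.0134 0.4 -5 -0.6 0.085" --pt "0.014 -0.009 0.0134 0.4 -5.5 -0.6 0.085" --pt "0.0156 -0.009 0.013 0.4 -5.8 -0.7 0.085" --pt "0.017 -0.009 0.012 0.4 -6 -0.7 0.085" --pt "0.018 -0.009 0.01 0.4 -6 -0.7 0.085"

```text
time_s: 17.02
eef_pos: [0.5145, 0.0025, 0.3516]
ee_rot: [[-0.106, 0.993, -0.043], [0.924, 0.115, 0.365], [0.367, -0.001, -0.93]]
force: [-0.5, 1.0, 0.2]
width: 0.99
```

```bash
python3 - <<'E'
from sim import *
o=arm.observe();q=o["q"];print(q)
R=down(9)
sim([(np.array([.47,.1,.34]),R,8),(np.array([.60,.325,.24]),R,8)],q)
plan([.48,.1,.34],R,8,g=.085)
plan([.60,.325,.24],R,8,p0=np.array([.48,.1,.34]),R0=R,g=.085)
E
```

```text
[ 1.27673545  0.48434998 -1.46593815  1.73295217  0.10891871  1.33358426
 -0.08014   ]
   [ 1.08  0.17 -1.45  1.84  0.17  1.28 -0.27] err 0.0 margin 0.02 dq 0.05
   [ 0.14  0.69 -1.05  1.49  0.61  1.31 -0.8 ] err 0.0 margin 0.11 dq 0.08
[[0.0068,-0.0017,0.0036,0.0,-1.6,-0.2,0.085],[0.0107,-0.0027,0.0053,0.0,-2.5,-0.3,0.085],[0.0136,-0.0033,0.006,0.1,-3.1,-0.3,0.085],[0.0153,-0.0035,0.0058,0.1,-3.5,-0.4,0.085],[0.0156,-0.0034,0.0049,0.1,-3.5,-0.4,0.085],[0.0145,-0.003,0.0036,0.1,-3.1,-0.3,0.085],[0.0119,-0.0023,0.0022,0.0,-2.5,-0.3,0.085],[0.0077,-0.0015,0.0011,0.0,-1.6,-0.2,0.085]]
[[0.0154,0.0116,0.0076,0.0,0.0,0.0,0.085],[0.024,0.0181,0.0118,0.0,0.0,0.0,0.085],[0.0297,0.0225,0.0146,0.0,0.0,0.0,0.085],[0.0326,0.0246,0.016,0.0,0.0,0.0,0.085],[0.0326,0.0246,0.016,0.0,0.0,0.0,0.085],[0.0297,0.0225,0.0146,0.0,0.0,0.0,0.085],[0.024,0.0181,0.0118,0.0,0.0,0.0,0.085],[0.0154,0.0116,0.0076,0.0,0.0,0.0,0.085]]
```

Call:
play_rows --pt "0.013 -0.003 0.006 0 -3.2 -0.3 0.085" --pt "0.018 -0.003 0.008 0 -4.3 -0.4 0.085" --pt "0.02 -0.003 0.008 0 -4.8 -0.5 0.085" --pt "0.022 -0.002 0.006 0 -4.6 -0.4 0.085" --pt "0.025 0.003 0.006 0 -3.4 -0.3 0.085" --pt "0.027 0.012 0.01 0 -1.5 -0.2 0.085" --pt "0.03 0.02 0.014 0 0 0 0.085" --pt "0.033 0.0246 0.016 0 0 0 0.085" --pt "0.033 0.0246 0.016 0 0 0 0.085" --pt "0.03 0.0225 0.0146 0 0 0 0.085" --pt "0.024 0.018 0.012 0 0 0 0.085" --pt "0.01 0.008 0.005 0 0 0 0.085"

```text
time_s: 18.52
eef_pos: [0.5643, 0.3303, 0.2246]
ee_rot: [[-0.189, 0.982, -0.018], [0.981, 0.188, -0.038], [-0.034, -0.025, -0.999]]
force: [0.3, 0.4, 0.4]
width: 0.999
```

```bash
python3 - <<'E'
from sim import *
o=arm.observe();q=o["q"];print(q)
plan([.612,.329,.19],down(9),3,g=.085)
E
```

```text
[ 0.12599304  0.68130029 -1.05883147  1.55091923  0.61671184  1.31530528
 -0.83267932]
[[-0.0026,0.0137,0.0098,-0.4,0.6,0.5,0.085],[-0.0038,0.02,0.0144,-0.6,0.8,0.8,0.085],[-0.0025,0.0136,0.0099,-0.4,0.6,0.5,0.085]]
```

Call:
play_rows --pt "-0.0025 0.015 0.008 -0.5 0.7 0.6 0.085" --pt "-0.004 0.022 0.01 -0.7 1.0 0.9 0.085" --pt "-0.0025 0.014 0.007 -0.5 0.7 0.6 0.085" --pt "0 0 0 0 0 0 0.085"

```text
time_s: 19.02
eef_pos: [0.6196, 0.3259, 0.1962]
ee_rot: [[-0.148, 0.989, 0.005], [0.989, 0.148, 0.007], [0.006, 0.006, -1.0]]
force: [-0.5, 0.2, 0.6]
width: 0.995
```

```bash
python3 - <<'E'
from h import *
o=arm.observe();print(o["eef_pos"],o["ee_rot"]); im=arm.grab_frame("wrist");cv2.imwrite("pics/w5.png",im)
K,T=cam("wrist",o);np.savez("w5.npz",K=K,T=T)
E
```

```text
[0.61961816 0.32589326 0.19618708] [[-0.14762758  0.98903103  0.0048699 ]
 [ 0.98902283  0.14759131  0.00711667]
 [ 0.00631985  0.00586706 -0.99996282]]
```

View pics/w5.png

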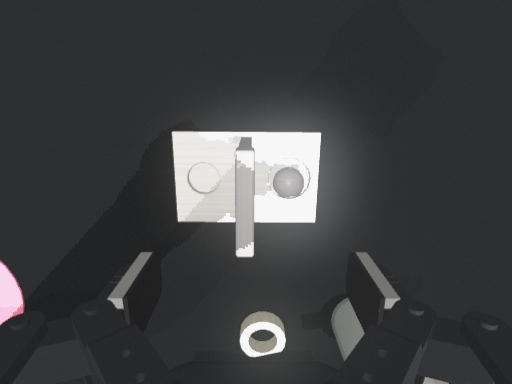

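Wrist view: bar top spans columns 236–254 and rows 150–257, plate corners are (172,132)–(316,222), the ball is in the right pocket at (289,182), and the bar is parallel to the tool x axis.

```bash
python3 - <<'E'
from h import *
d=np.load("w5.npz");C=(d["K"],d["T"])
a=plane(C,(245,150.5),.095);b=plane(C,(244.8,257),.095);print("bar",a,b,(a+b)/2,np.linalg.norm(a-b),np.degrees(np.arctan2(*(a-b)[1::-1])))
P=[plane(C,p,.01) for p in((172,132),(321,132),(316,222),(177,222))];print("plate",np.mean(P,0),np.linalg.norm(P[1]-P[0]),np.linalg.norm(P[2]-P[1]),[np.degrees(np.arctan2(*(v)[1::-1])) for v in(P[1]-P[0],P[2]-P[3])])
# height from two views: bar ends, wrist + top
t=cam("top")
for w,u in(((245,150.5),(147.6,165)),((244.8,257),(171,162.5))): print(tri((C,w),(t,u)))
E
```

```text
bar [0.60824348 0.36580839 0.095     ] [0.61941411 0.28558831 0.095     ] [0.61382879 0.32569835 0.095     ] 0.08099409738085128 97.92744618783406
plate [0.61376644 0.32538431 0.01      ] 0.1396011140226731 0.09041139654002717 [np.float64(8.442490915597505), np.float64(8.359890638194138)]
(array([0.6069582 , 0.36498128, 0.08420264]), [np.float64(0.0015421590752262785), np.float64(0.001542159075226551)])
(array([0.61652768, 0.28590136, 0.09338062]), [np.float64(0.0031169067636301053), np.float64(0.0031169067636300186)])
```

```bash
python3 - <<'E'
from h import *
R=down(8.3);plan([.6138,.3256,.135],R,4,g=.085);plan([.6138,.3256,.091],R,4,p0=np.array([.6138,.3256,.135]),R0=R,g=.085)
E
```

```text
[[-0.0001,-0.0011,0.0119,0.1,-0.1,0.0,0.085],[-0.0001,-0.0017,0.0189,0.1,-0.1,0.1,0.085],[-0.0,-0.0017,0.0189,0.1,-0.1,0.1,0.085],[-0.0,-0.0011,0.0119,0.1,-0.1,0.0,0.085]]
[[0.0,0.0,0.0085,0.0,0.0,0.0,0.085],[0.0,0.0,0.0135,0.0,0.0,0.0,0.085],[0.0,0.0,0.0135,0.0,0.0,0.0,0.085],[0.0,0.0,0.0085,0.0,0.0,0.0,0.085]]
```

Call:
play_rows --pt "0 -0.001 0.012 0.1 -0.1 0 0.085" --pt "0 -0.0017 0.019 0.1 -0.1 0.1 0.085" --pt "0 -0.0017 0.019 0.1 -0.1 0.1 0.085" --pt "0 -0.0011 0.012 0.1 -0.1 0 0.085" --pt "0 0 0 0 0 0 0.085"

```text
time_s: 19.7
eef_pos: [0.6111, 0.3261, 0.13]
ee_rot: [[-0.147, 0.989, -0.003], [0.989, 0.147, -0.002], [-0.002, -0.003, -1.0]]
force: [-0.5, -0.1, 0.2]
width: 0.992
```

```bash
python3 - <<'E'
from h import *
o=arm.observe();print(o["eef_pos"]);plan([.6138,.3256,.091],down(8.3),4,g=.085)
E
```

```text
[0.61107692 0.32606408 0.12999449]
[[-0.0002,0.0005,0.0076,-0.0,0.0,0.0,0.085],[-0.0002,0.0008,0.0119,-0.1,0.0,0.1,0.085],[-0.0003,0.0008,0.0119,-0.1,0.0,0.1,0.085],[-0.0002,0.0005,0.0076,-0.0,0.0,0.0,0.085]]
```

Call:
play_rows --pt "0 0.0008 0.0076 0 0 0 0.085" --pt "0 0.001 0.012 -0.1 0 0.1 0.085" --pt "0 0.0008 0.012 -0.1 0 0.1 0.085" --pt "0 0.0005 0.006 0 0 0 0.085" --pt "0 0 0 0 0 0 0.085"

```text
time_s: 20.32
eef_pos: [0.6151, 0.327, 0.0906]
ee_rot: [[-0.143, 0.99, 0.002], [0.99, 0.143, -0.0], [-0.001, 0.002, -1.0]]
force: [0.2, -0.1, 0.8]
width: 0.996
```

```bash
python3 - <<'E'
from h import *
o=arm.observe();print(o["eef_pos"],o["ee_rot"][:,2],o["force"]);plan([.6138,.3256,.091],down(8.3),1,g=.085)
E
```

```text
[0.61505329 0.32701383 0.09055468] [ 1.93728176e-03 -4.81366923e-04 -9.99998008e-01] [ 0.17126758 -0.14405431  0.79023223]
[[-0.0012,-0.0014,-0.0004,0.1,0.0,-0.1,0.085]]
```

Call:
play_rows --newtons 60 --pt "-0.001 -0.0014 0 0.1 0 0 0.07" --pt "0 0 0 0 0 0 0.055" --pt "0 0 0 0 0 0 0.04" --pt "0 0 0 0 0 0 0.03" --pt "0 0 0 0 0 0 0.024" --pt "0 0 0 0 0 0 0.019" --pt "0 0 0 0 0 0 0.016" --pt "0 0 0 0 0 0 0.01" --pt "0 0 0 0 0 0 0.005" --pt "0 0 0 0 0 0 0.005"

```text
time_s: 21.58
eef_pos: [0.6143, 0.3265, 0.0924]
ee_rot: [[-0.143, 0.99, 0.002], [0.99, 0.143, 0.001], [0.0, 0.002, -1.0]]
force: [0.5, 0.1, 0.6]
width: 0.153
```

```bash
python3 - <<'E'
from h import *
o=arm.observe();print(o["eef_pos"],o["ee_rot"][:,2],o["force"],o["width"]*.0854)
E
```

```text
[0.61428643 0.32649579 0.09238355] [ 1.95382941e-03  6.31676137e-04 -9.99997892e-01] [0.53170418 0.11075708 0.62262759] 0.013061172207173498
```

Call:
play_rows --newtons 90 --pt "0 0 0 0 0 0 0.005" --pt "0 0 -0.003 0 0 0 0.005" --pt "0 0 -0.006 0 0 0 0.005" --pt "0 0 -0.008 0 0 0 0.005" --pt "0 0 -0.008 0 0 0 0.005" --pt "0 0 -0.004 0 0 0 0.005" --pt "0 0 0 0 0 0 0.005"

```text
time_s: 22.45
eef_pos: [0.6128, 0.3246, 0.1201]
ee_rot: [[-0.143, 0.99, -0.002], [0.99, 0.143, -0.003], [-0.002, -0.003, -1.0]]
force: [0.7, 0.5, -3.5]
width: 0.147
```

```bash
python3 - <<'E'
from sim import *
o=arm.observe();print(o["q"],o["eef_pos"],o["ee_rot"][:,2],o["force"],o["ft_torque"],o["width"]*.0854)
R=down(9.5)
p1=np.array([.605,.31,.32]);p2=np.array([.50,0.,.32]);p3=np.array([.545,-.336,.29])
sim([(p1,R,8),(p2,R,14),(p3,R,14)])
plan(p1,R,9,g=.005)
E
```

```text
[ 0.09593079  0.82540651 -0.96156942  1.54243189  0.71760749  1.16159949
 -0.86825422] [0.61278021 0.32455073 0.12013059] [-0.00213736 -0.0027974  -0.9999938 ] [ 0.6776688   0.46049718 -3.54418156] [-0.01347871  0.13569075  0.03789978] 0.012532026886489082
   [ 0.18  0.63 -1.1   1.4   0.56  1.44 -0.74] err 0.0 margin 0.38 dq 0.04
   [ 1.14  0.27 -1.37  1.83  0.27  1.27 -0.14] err 0.0 margin 0.11 dq 0.08
   [ 1.28  0.59 -1.12  1.55  0.54  1.35  0.27] err 0.0 margin 0.12 dq 0.04
[[-0.0009,-0.0007,-0.013,-0.0,0.0,-0.1,0.005],[-0.0014,-0.001,-0.0199,-0.0,0.0,-0.1,0.005],[-0.0017,-0.0013,-0.0248,-0.0,0.0,-0.2,0.005],[-0.0019,-0.0014,-0.0278,-0.0,0.0,-0.2,0.005],[-0.0019,-0.0015,-0.0288,-0.0,0.0,-0.2,0.005],[-0.0019,-0.0014,-0.0278,-0.0,0.0,-0.2,0.005],[-0.0016,-0.0013,-0.0248,-0.0,0.0,-0.2,0.005],[-0.0013,-0.001,-0.0199,-0.0,0.0,-0.1,0.005],[-0.0009,-0.0007,-0.013,-0.0,0.0,-0.1,0.005]]
```

Call:
play_rows --pt "-0.001 -0.0007 -0.008 0 0 -0.1 0.005" --pt "-0.001 -0.001 -0.015 0 0 -0.1 0.005" --pt "-0.0017 -0.0013 -0.022 0 0 -0.2 0.005" --pt "-0.002 -0.0014 -0.027 0 0 -0.2 0.005" --pt "-0.002 -0.0015 -0.029 0 0 -0.2 0.005" --pt "-0.002 -0.0014 -0.028 0 0 -0.2 0.005" --pt "-0.0016 -0.0013 -0.025 0 0 -0.2 0.005" --pt "-0.0013 -0.001 -0.02 0 0 -0.1 0.005" --pt "-0.001 -0.0007 -0.013 0 0 -0.1 0.005" --pt "-0.001 0 -0.006 0 0 0 0.005"

```text
time_s: 23.7
eef_pos: [0.6034, 0.3099, 0.3305]
ee_rot: [[-0.172, 0.985, 0.004], [0.985, 0.172, -0.0], [-0.001, 0.004, -1.0]]
force: [0.6, 0.6, -4.3]
width: 0.144
```

```bash
python3 - <<'E'
from sim import *
o=arm.observe();print(o["eef_pos"],o["ee_rot"][:,2],o["force"])
plan([.495,0.,.31],down(9.5),14,g=.005)
E
```

```text
[0.60339298 0.3099016  0.33051385] [ 3.91622296e-03 -2.86328450e-04 -9.99992291e-01] [ 0.624999    0.5836739  -4.26345071]
[[-0.0107,-0.006,0.0008,0.0,0.0,0.0,0.005],[-0.0152,-0.0085,0.0011,0.0,0.0,0.0,0.005],[-0.019,-0.0106,0.0013,0.0,0.0,0.0,0.005],[-0.022,-0.0123,0.0016,0.0,0.0,0.0,0.005],[-0.0243,-0.0135,0.0017,0.0,0.0,0.0,0.005],[-0.0258,-0.0143,0.0018,0.0,0.0,0.0,0.005],[-0.0265,-0.0147,0.0019,0.0,0.0,0.0,0.005],[-0.0265,-0.0147,0.0019,0.0,0.0,0.0,0.005],[-0.0258,-0.0143,0.0018,0.0,0.0,0.0,0.005],[-0.0243,-0.0134,0.0017,0.0,0.0,0.0,0.005],[-0.022,-0.0122,0.0016,0.0,0.0,0.0,0.005],[-0.019,-0.0105,0.0014,0.0,0.0,0.0,0.005],[-0.0153,-0.0084,0.0011,0.0,0.0,0.0,0.005],[-0.0107,-0.0059,0.0008,0.0,0.0,0.0,0.005]]
```

Call:
play_rows --pt "-0.0107 -0.006 0.0005 0 0 0 0.005" --pt "-0.0152 -0.0085 0.001 0 0 0 0.005" --pt "-0.019 -0.0106 0.001 0 0 0 0.005" --pt "-0.022 -0.0123 0.001 0 0 0 0.005" --pt "-0.0243 -0.0135 0.001 0 0 0 0.005" --pt "-0.026 -0.0143 0.001 0 0 0 0.005" --pt "-0.0265 -0.0147 0.001 0 0 0 0.005" --pt "-0.0265 -0.0147 0.001 0 0 0 0.005"

```text
time_s: 24.7
eef_pos: [0.5314, 0.1143, 0.3132]
ee_rot: [[-0.174, 0.985, -0.014], [0.985, 0.174, -0.01], [-0.007, -0.015, -1.0]]
force: [0.0, -0.2, -4.2]
width: 0.15
```

```bash
python3 - <<'E'
from sim import *
o=arm.observe();print(o["q"],o["ee_rot"][:,2],o["force"])
plan([.50,-.02,.31],down(9.5),8,g=.005,ease=False)
E
```

```text
[ 0.74276566  0.39362107 -1.26033964  1.73563988  0.38883084  1.31738436
 -0.42735646] [-0.01392392 -0.00975193 -0.9998555 ] [ 0.02307161 -0.17757217 -4.23162648]
[[-0.0158,-0.0068,0.0006,-0.1,0.1,0.1,0.005],[-0.0158,-0.0068,0.0006,-0.1,0.1,0.1,0.005],[-0.0159,-0.0067,0.0006,-0.1,0.1,0.1,0.005],[-0.0159,-0.0067,0.0005,-0.1,0.1,0.1,0.005],[-0.0159,-0.0067,0.0005,-0.1,0.1,0.1,0.005],[-0.0159,-0.0067,0.0005,-0.1,0.1,0.1,0.005],[-0.0159,-0.0067,0.0005,-0.1,0.1,0.1,0.005],[-0.0159,-0.0067,0.0004,-0.1,0.1,0.1,0.005]]
```

Call:
play_rows --pt "-0.026 -0.012 0 -0.1 0.1 0.1 0.005" --pt "-0.026 -0.01 0 -0.2 0.1 0.1 0.005" --pt "-0.026 -0.007 0 -0.2 0.1 0.1 0.005" --pt "-0.026 -0.004 0 -0.2 0.1 0.1 0.005" --pt "-0.026 -0.001 0 -0.1 0.1 0 0.005" --pt "-0.026 0.001 0 -0.1 0 0 0.005"

```text
time_s: 25.45
eef_pos: [0.5148, -0.0567, 0.3061]
ee_rot: [[-0.163, 0.986, -0.017], [0.987, 0.163, -0.008], [-0.005, -0.018, -1.0]]
force: [0.5, -0.3, -3.5]
width: 0.149
```

```bash
python3 - <<'E'
from sim import *
o=arm.observe();print(o["q"],o["ee_rot"][:,2],o["force"])
sim([(np.array([.545,-.335,.30]),down(9.5),12)])
plan([.545,-.335,.30],down(9.5),13,g=.005,ease=False)
E
```

```text
[ 1.13656451  0.3399844  -1.30018539  1.80052925  0.34746841  1.28317289
 -0.09262054] [-0.01711619 -0.00815972 -0.99982021] [ 0.53850375 -0.28778696 -3.47171555]
   [ 1.28  0.58 -1.13  1.53  0.53  1.36  0.28] err 0.0 margin 0.19 dq 0.03
[[-0.0215,-0.0012,0.0006,-0.1,0.0,-0.0,0.005],[-0.0215,-0.0012,0.0006,-0.1,0.0,-0.0,0.005],[-0.0215,-0.0012,0.0006,-0.1,0.0,-0.0,0.005],[-0.0215,-0.0012,0.0006,-0.1,0.0,-0.0,0.005],[-0.0215,-0.0012,0.0006,-0.1,0.0,-0.0,0.005],[-0.0215,-0.0012,0.0006,-0.1,0.0,-0.0,0.005],[-0.0215,-0.0012,0.0005,-0.1,0.0,-0.0,0.005],[-0.0215,-0.0012,0.0005,-0.1,0.0,-0.0,0.005],[-0.0215,-0.0012,0.0005,-0.1,0.0,-0.0,0.005],[-0.0215,-0.0012,0.0005,-0.1,0.0,-0.0,0.005],[-0.0215,-0.0012,0.0005,-0.1,0.0,-0.0,0.005],[-0.0215,-0.0012,0.0005,-0.1,0.0,-0.0,0.005],[-0.0215,-0.0012,0.0005,-0.1,0.0,-0.0,0.005]]
```

Call:
play_rows --pt "-0.026 -0.0012 0 -0.2 0.1 0 0.005" --pt "-0.026 -0.0012 0 -0.2 0.1 0 0.005" --pt "-0.026 -0.0012 0 -0.2 0.1 0 0.005" --pt "-0.026 -0.0012 0 -0.1 0 0 0.005" --pt "-0.026 -0.0012 0 -0.1 0 0 0.005" --pt "-0.024 -0.0012 0 -0.1 0 0 0.005" --pt "-0.021 -0.001 0 -0.1 0 0 0.005" --pt "-0.017 -0.001 0 0 0 0 0.005" --pt "-0.012 -0.001 0 0 0 0 0.005" --pt "-0.006 0 0 0 0 0 0.005" --pt "0 0 0 0 0 0 0.005" --pt "0 0 0 0 0 0 0.005"

```text
time_s: 26.95
eef_pos: [0.5326, -0.2795, 0.3]
ee_rot: [[-0.159, 0.987, -0.013], [0.987, 0.159, 0.001], [0.003, -0.013, -1.0]]
force: [-0.8, -0.2, -3.6]
width: 0.146
```

```bash
python3 - <<'E'
from h import *
o=arm.observe();print(o["eef_pos"],o["ee_rot"][:,2],o["force"])
im=arm.grab_frame("wrist");C=cam("wrist",o)
# dish: refined with earlier top/scene images, inner/outer rim
cv2.imwrite("pics/w6.png",im)
t=cv2.imread("pics/top0.png");s=cv2.imread("pics/scene0.png")
for n,i,cen in(("top",t,(354,191)),("scene",s,(140,217))):
    for c in blobs(i,(0,0,110),(180,80,255),500):
        R=cv2.minAreaRect(c)
        if abs(R[0][0]-cen[0])<6 and abs(R[0][1]-cen[1])<8:
            q=cv2.approxPolyDP(c,8,True)[:,0]; print(n,q.tolist(),[np.round(plane(cam(n),p,.03)[:2],3).tolist() for p in q])
E
```

```text
[ 0.53260199 -0.27948915  0.29997928] [-1.31191412e-02  5.80001501e-04 -9.99913772e-01] [-0.79875824 -0.19119789 -3.62073949]
top [[370, 159], [324, 169], [337, 222], [384, 212]] [[0.656, -0.392], [0.617, -0.231], [0.433, -0.274], [0.471, -0.435]]
scene [[158, 178], [103, 200], [124, 259], [182, 233]] [[0.435, -0.279], [0.477, -0.441], [0.671, -0.387], [0.631, -0.229]]
```

View pics/w6.png

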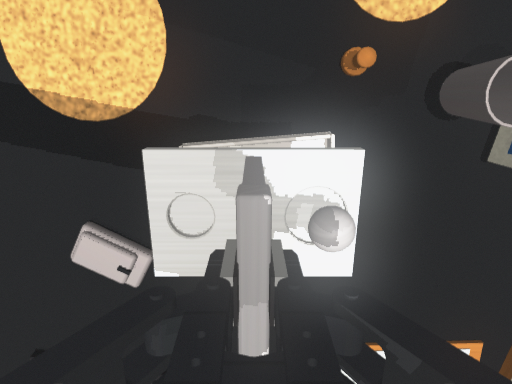

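Wrist view: the ball is in its pocket at (331,229) and the tray sits square in the grip, with the dish rim just visible above it. Now to the dish centre (0.546,-0.334) and down.

```bash
python3 - <<'E'
from h import *
plan([.546,-.334,.21],down(12),11,g=.005)
E
```

```text
[[-0.0028,0.0003,0.0045,-0.0,-0.0,-0.1,0.005],[-0.0042,0.0004,0.0067,-0.1,-0.0,-0.2,0.005],[-0.0053,0.0005,0.0084,-0.1,-0.0,-0.3,0.005],[-0.006,0.0005,0.0096,-0.1,-0.0,-0.3,0.005],[-0.0065,0.0005,0.0104,-0.1,-0.0,-0.3,0.005],[-0.0066,0.0005,0.0106,-0.1,-0.0,-0.3,0.005],[-0.0065,0.0004,0.0104,-0.1,-0.0,-0.3,0.005],[-0.006,0.0003,0.0096,-0.1,-0.0,-0.3,0.005],[-0.0053,0.0002,0.0084,-0.1,-0.0,-0.3,0.005],[-0.0042,0.0002,0.0067,-0.1,-0.0,-0.2,0.005],[-0.0028,0.0001,0.0045,-0.0,-0.0,-0.1,0.005]]
```

Call:
play_rows --pt "-0.0028 0.0003 0.0045 0 0 -0.1 0.005" --pt "-0.0042 0.0004 0.0067 -0.1 0 -0.2 0.005" --pt "-0.0053 0.0005 0.0084 -0.1 0 -0.3 0.005" --pt "-0.006 0.0005 0.0096 -0.1 0 -0.3 0.005" --pt "-0.0065 0.0005 0.0104 -0.1 0 -0.3 0.005" --pt "-0.0066 0.0005 0.0106 -0.1 0 -0.3 0.005" --pt "-0.0065 0.0004 0.0104 -0.1 0 -0.3 0.005" --pt "-0.006 0.0003 0.0096 -0.1 0 -0.3 0.005" --pt "-0.0053 0.0002 0.0084 -0.1 0 -0.3 0.005" --pt "-0.004 0 0.0067 -0.1 0 -0.2 0.005" --pt "-0.0028 0 0.0045 0 0 -0.1 0.005" --pt "0 0 0 0 0 0 0.005"

```text
time_s: 28.5
eef_pos: [0.546, -0.3375, 0.2021]
ee_rot: [[-0.209, 0.978, 0.001], [0.978, 0.209, 0.004], [0.004, 0.002, -1.0]]
force: [-0.6, 0.4, -4.1]
width: 0.142
```

```bash
python3 - <<'E'
from h import *
o=arm.observe();print(o["eef_pos"],o["ee_rot"][:,2])
plan([.546,-.334,.1925],down(12),5,g=.005)
E
```

```text
[ 0.54604481 -0.33753938  0.20214734] [ 0.00124139  0.00424624 -0.99999021]
[[0.0005,0.0001,0.0014,0.0,-0.0,0.0,0.005],[0.0008,0.0002,0.0022,0.0,-0.1,0.0,0.005],[0.0009,0.0002,0.0025,0.0,-0.1,0.0,0.005],[0.0008,0.0002,0.0022,0.0,-0.1,0.0,0.005],[0.0005,0.0001,0.0014,0.0,-0.0,0.0,0.005]]
```

Call:
play_rows --pt "0.0005 0 0.0014 0 0 0 0.005" --pt "0.0008 0 0.002 0 -0.1 0 0.005" --pt "0.0009 0 0.0023 0 -0.1 0 0.005" --pt "0.0008 0 0.002 0 0 0 0.005" --pt "0.0005 0 0.001 0 0 0 0.005" --pt "0 0 0 0 0 0 0.005" --pt "0 0 0 0 0 0 0.005"

```text
time_s: 29.38
eef_pos: [0.5461, -0.3328, 0.1943]
ee_rot: [[-0.211, 0.978, 0.004], [0.978, 0.211, -0.0], [-0.001, 0.004, -1.0]]
force: [-1.1, -0.1, -5.0]
width: 0.144
```

```bash
python3 - <<'E'
from h import *
o=arm.observe();print(o["eef_pos"],o["ee_rot"][:,2],o["force"],np.abs(o["joint_vel"]).max())
w=arm.grab_frame("wrist");s=arm.grab_frame("scene");t=arm.grab_frame("top")
C=cam("wrist",o)
c=max(blobs(w[:300],(0,0,150),(180,60,255),3000),key=cv2.contourArea);print(cv2.boundingRect(c))
f=lambda i,W,H:cv2.resize(i,(W,H),interpolation=cv2.INTER_CUBIC)
cv2.imwrite("pics/c7.png",np.vstack([np.hstack([f(w,400,300),f(t[140:230,300:420],400,300)]),np.hstack([f(s[130:280,60:260],400,300),f(s[150:270,190:350],400,300)])]))
E
```

```text
[ 0.54612729 -0.33283942  0.19426471] [ 3.77199801e-03 -2.32003621e-04 -9.99992859e-01] [-1.11101211 -0.1457066  -5.04326333] 0.014708204147519574
(142, 149, 223, 127)
```

View pics/c7.png

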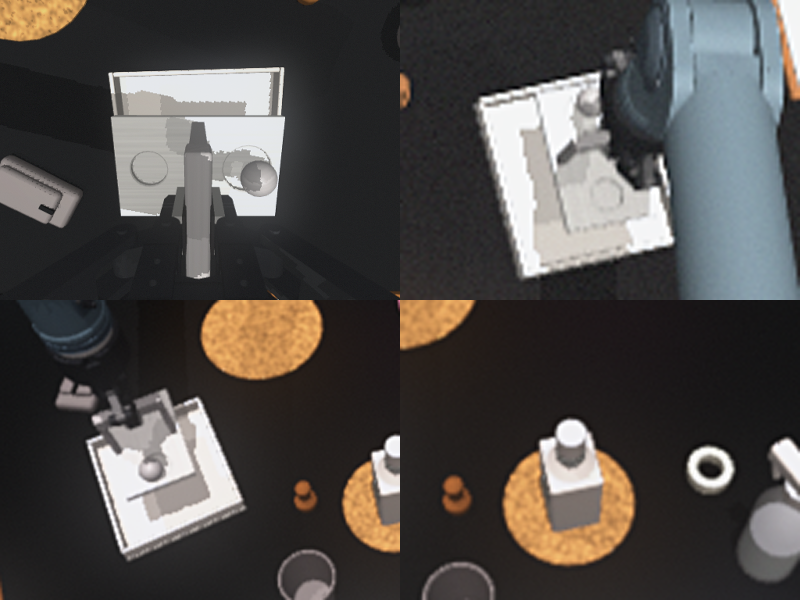

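Final view: tray held over the dish, ball in its pocket, bottle standing mid-mat, bystanders in place. I'll let it settle, check, and hand in.

Call:
play_rows --pt "0 0 0.001 0 0 0 0.005" --pt "0 0 0 0 0 0 0.005" --pt "0 0 0 0 0 0 0.005" --pt "0 0 0 0 0 0 0.005" --pt "0 0 0 0 0 0 0.005" --pt "0 0 0 0 0 0 0.005"

```text
time_s: 30.28
eef_pos: [0.5461, -0.333, 0.1933]
ee_rot: [[-0.21, 0.978, 0.004], [0.978, 0.21, -0.0], [-0.001, 0.004, -1.0]]
force: [0.1, -0.2, -3.9]
width: 0.149
```

```bash
python3 - <<'E'
from h import *
o=arm.observe();C=cam("wrist",o)
P=[plane(C,np.array(p)*1.28,.112) for p in((109.5,117),(285,117),(276,216),(119.5,216))];print(np.mean(P,0),np.linalg.norm(P[1]-P[0]),np.linalg.norm(P[2]-P[3]))
print(o["eef_pos"],o["ee_rot"][:,2],o["force"],np.abs(o["joint_vel"]).max())
arm.close_job()
E
```

```text
[ 0.54609372 -0.33368785  0.112     ] 0.1397867907846692 0.14124472722460674
[ 0.54613583 -0.33301933  0.19326814] [ 3.87876980e-03 -2.69823833e-04 -9.99992441e-01] [ 0.0531438  -0.15351598 -3.88259166] 0.02574983397873886
the job is handed in; nothing more can be done
```

The job is done and handed in at about 30 s. The bottle stands released in the middle of the small cork mat. The tray is held still over the drip dish with the ball in its pocket.

- **Bottle:** I picked it up by the cap, turned it upright and set it down on the mat. The first outward-facing heading ran joints 6 and 7 to their limits. I fitted a small arm model from the readings and placed it sideways instead. The last picture shows it upright, its whole foot on the mat.
- **Tray:** I gripped it by the bar handle at 90 N and carried it level. The largest tool tilt I read while carrying was about 1.1°.
- **Final pose:** The tray's centre measured (0.546, -0.334), against my dish centre of (0.546, -0.334). The underside is about 101 mm above the desk and the tilt about 0.2°. The force of 3.9 N matches the tray and ball, so nothing else carries it.
- **Disagreements:** The cameras placed the dish centre up to about 8 mm apart (x 0.544 to 0.554, y -0.333 to -0.341). I used a value close to the top view's. An attempt to confirm the hanging bottle's cap position by colour was unusable, because the cap merged with the body. I relied on the pictures and the contact reading instead.

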